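# Set the peroxide soak bath going

## Robot

A 6-joint arm with a two-finger parallel gripper is mounted at the origin on a cart in front of the work surface, level with it; the furniture and walls round the work are solid. World frame = base frame: x ahead of the robot, y to its left, z up, the work surface at z = 0. Lengths are in mm, angles in degrees, forces in N, time in s.
With the tool pointing down it reaches from about 350 to 850 mm from the base axis. Payload 8.1 kg.
Tool frame: the origin (TCP) lies midway between the tips of the shut fingers; the grasp point (between the pads) lies grip_depth behind it (grip_depth is the distance from the TCP to the grasp point, in mm); z points along the fingers, y is the line along which they close (so a half turn about z gives the same grasp; the last joint's range is limited). The gripper opens to 85 mm and grips with 20 to 120 N. Pads are 22 mm wide; open, the fingers measure 114 mm over their backs; the gripper's body (76 mm by 85 mm) begins 54 mm behind the grasp point. The pads swing forward as they close: fully open they stand 13 mm farther back than shut.
Start: joints at [69.993, 7.471, 85.268, -0, 87.261, -4.893], TCP at [156.428, 579.254, 211.292] pointing down, gripper open.
Joint ranges: [-169.43, 169.43], [-51.17, 129.36], [1.28, 143.12], [-76.62, 256.62], [0, 156.53], [-152.29, 152.29]. Speed limits (degrees/s): [136.94, 136.94, 159.86, 180, 180, 180].

## Interface

Orientations are given as [roll, pitch, yaw] about the fixed x, y, z axes, in that order (R = Rz(yaw) Ry(pitch) Rx(roll)).
In Python, from bench import sense, snapshot, hand_in, grip_depth gives the robot as it stands. The module is installed in compiled form; this text tells all that it offers.
- The arm moves only by the tool apply_moves, never from a script. Its argument "series" is text: rows parted by semicolons, each of 5 numbers parted by spaces: the shift along the tool's x, y, z each as a share of 0.3 m, from -1 to 1, then the turn about the tool's z as a share of 2 rad, from -1 to 1, then the gripper's target within -1 to 1 (shut at 1, half-way at 0, fully open at -1). In form: tx ty tz twist gripper; .... A call has 1 to 5 rows; each row shifts and turns the commanded pose from where the row before left it, along the tool's axes as they then stand; what a row does not reach is not made up. A row lasts 1/12 s, in which the tool goes at most 41.7 mm and 7.16 degrees, less where a joint would pass 70% of its speed; a pose out of reach is approached as far as the arm can. A call with a number of a shift or a turn outside -1 to 1 is refused whole. A call with a gripper value outside its range is refused whole. The fingers move at their own pace and stop on an object; "squeeze" is the grip in N (left out, the last holds). Time passes only in rows, so rows that do not move let the fingers close. It gives the time, the measured TCP pose, the force, the opening and the grip force at its end, in the units of the state.
- sense(): the state, without advancing time (a new reading comes with each control period).
- snapshot(name): name is "scene" or "top" or "wrist"; returns a dict with "frame" (420x560x3 uint8, blue, green, red), "depth" (420x560 float32, mm along the optical axis (not along the pixel's ray), 0 where there is no reading), "intrinsics" (3x3 intrinsics, pixels), "extrinsics" (4x4, takes a point from camera to world coordinates); the wrist camera has in their place "tool_from_camera" (4x4, takes a point from camera to tool coordinates, whose origin is the TCP and whose axes are the flange's). Camera axes: x right, y down, z forward; pixel columns grow to the right and rows downward; lengths in mm; the calibration is good to about 2 mm. A picture is of the moment at which its call begins: read the wrist's pose just before it.
- hand_in(): hands the job in; it is judged then, once.
The state is a dict: "time": time; "joint_pos": joint angles; "qd": joint speeds; "joint_efforts": joint torques, N m; "tool_pos": TCP position; "tcp_rot": TCP orientation; "ft_force": force on the tool from outside, world axes, zero at the start; "wrist_torque": the same for the moment, N m; "finger_gap": finger opening in mm; "grip_force": force on a finger pad.
Only numpy, scipy, OpenCV 4.12 (cv2) and the standard library are available. Lean on these libraries where they do the work, as an engineer would, in place of code of your own. Each camera call takes 0.05 s, during which the arm holds its last target. There are 200 camera calls.

## Task

Set the peroxide soak bath going: stand the fallen dark bottle upright in its white spill tray, lay every loose clamp and pair of scissors from the bench in the bath's basket, then break the locked lid stay by pushing its red knuckle knob down and lower the lid gently shut. With the lid shut, and not before, give it a dose: swing the blue lever all the way to its stop and let it spring right back. Leave the other things on the bench where they are.

Things in the scene. Friction and masses are not known exactly. Their poses are not given: they have to be found in the camera images.
- bath: white soak bath fixed to the bench: 195 mm deep (x), 240 mm wide (y), rim 100 mm above the bench; origin under its middle at bench height, x to the back (towards the lid hinge), y to the left, z up. Stay, lid, lever and basket all move and turn with it from start to start
- basket (a point): centre of the wire basket floor in the bath, 50 mm above the bench and 50 mm below the rim; axes as the bath's. The inside measures 177 mm (x) by 222 mm (y). The open lid's handle bar overhangs the back part of the inside (60 mm behind this point, 345 mm high), so put things in at or ahead of the middle, lying along y
- lid (a joint): lid, hinged along the back rim: 0 = standing open (80 degrees up, locked by the stay), grows as it closes, 1.40 = shut. Steel, 0.6 kg. Once the stay is broken its stiff hinge still carries it up to about 0.45; past about 0.55 it drops and slams unless held, all the way until shut
- lid_hinge (a point): point on the lid's hinge axis, in the middle of its width; the axis is the bath's y. Axes as the bath's
- lid_handle (a point): middle of the lid's handle: black round bar, 14 mm thick, 120 mm long along the bath's y, held by an arm at each end 43 mm ahead of the lid's front edge (a finger fits between). 245 mm from the hinge axis: 345 mm high with the lid open, 110 mm high in front of the bath when shut. Gripped from above across the bath's x, the bar can turn between the finger pads while the lid comes down
- knuckle (a joint): bend of the lid stay at its knuckle: two steel links, 82 mm each, from the bath's left (+y) wall to the lid. 0 = locked just past straight: it blocks the lid from closing whatever the force. Pushed down at its knob with some 5 to 10 N it gives and grows, and the lid follows: bend 0.8 at lid 0.1, 1.06 at lid 0.2, 1.28 at lid 0.3, 2.87 with the lid shut
- knuckle_knob (a point): outer half of the red knob on the stay's knuckle, on its axis: round peg 20 mm thick, sticking out 50 mm to the left (bath +y) of the links, ending 18 mm beyond this point; 147 mm high when locked. Pushed down, it moves down and back on an arc about the stay's lower pivot, 50 mm ahead (bath -x) and 65 mm below: 22 mm down and 19 mm back at lid 0.1, 34 mm down and 25 mm back at lid 0.3
- dose_lever (a joint): blue dosing lever at the right (-y) side of the bath: 0 = at rest, pointing up and to the front; grows as it is pressed down to the front; 0.80 = at its stop. A spring drives it back: about 3 N at the grip to start it, 6 N at the stop. Pushing its grip down from above works it
- lever_grip (a point): middle of the lever's blue grip: round bar 18 mm thick, 62 mm long along the bath's y, 120 mm from the lever's hinge; 230 mm high at rest, 146 mm at the stop, where it is 42 mm nearer the front
- lever_hinge (a point): point on the lever's hinge axis, which lies along the bath's y; 138 mm high. Axes as the bath's
- bottle_mid (a point): brown-black bottle with a white cap, lying on its side on the bench at the start; 0.25 to 0.4 kg, 160 mm long; body 64 mm in diameter for some 105 mm from the foot, then a shoulder; cap 29 mm in diameter. The point is on its axis, 80 mm from the foot; own z points from foot to cap
- tray_floor (a point): centre of the floor of the white square spill tray, 130 by 130 mm outside, rim 14 mm high and 4 mm thick, floor 4 mm above the bench; fixed to the bench; axes along its sides and up
- clamp_a_mid (a point): closed steel haemostat clamp, 140 mm long, 56 mm over the finger rings, 7 mm thick, lying flat on the bench at first; may be absent. The point is its middle, half-way up. Own y runs along it from points to rings, x across, z up. It behaves as one flat solid plate widening evenly from points to rings: grip it across x at this point (33 mm wide there), fingertips down at the bench; centre of mass 17 mm from there towards the rings
- clamp_b_mid (a point): closed steel haemostat clamp, 125 mm long, 56 mm over the finger rings, 7 mm thick, lying flat on the bench at first; may be absent. The point is its middle, half-way up. Own y runs along it from points to rings, x across, z up. It behaves as one flat solid plate widening evenly from points to rings: grip it across x at this point (34 mm wide there), fingertips down at the bench; centre of mass 15 mm from there towards the rings
- clamp_c_mid (a point): closed steel haemostat clamp, 110 mm long, 56 mm over the finger rings, 7 mm thick, lying flat on the bench at first; may be absent. The point is its middle, half-way up. Own y runs along it from points to rings, x across, z up. It behaves as one flat solid plate widening evenly from points to rings: grip it across x at this point (34 mm wide there), fingertips down at the bench; centre of mass 13 mm from there towards the rings
- scissors_mid (a point): closed steel pair of dressing scissors, 150 mm long, 56 mm over the finger rings, 7 mm thick, lying flat on the bench at first; may be absent. The point is its middle, half-way up. Own y runs along it from points to rings, x across, z up. It behaves as one flat solid plate widening evenly from points to rings: grip it across x at this point (32 mm wide there), fingertips down at the bench; centre of mass 21 mm from there towards the rings
- strips: white and green carton of indicator strips, 60 by 88 by 30 mm, lying behind and to the right of the bath; origin under its middle. To be left where it is
There are look-alikes about, which are no part of the job. Leave any orange look-alike of the part that bears clamp_a_mid alone.

How it is judged:
By the outcome, as a careful person would: the job done as asked, in the order asked, and still so for the second after the job is handed in, with the robot touching nothing.
Of clamp_a, clamp_b, clamp_c, scissors only 2 to 4 are there at a start; the rules pass over those that are not, and their reading is None.
At some moment in a run one of clamp_a, clamp_b, clamp_c, scissors may be knocked a few centimetres aside while the robot is not near it.
It also fails if it takes over 210 s, if anything falls off the work surface, if the arm or the gripper's body presses on something with over 40 N, if the wrist force passes 120 N, or if a joint passes its speed limit or range.

## Working session

There is one attempt and no reset: what is moved stays moved. The work goes in short steps, Python scripts to look and compute and a tool call to move; the robot and the scene stay as the last step left them, time stands still between calls to the robot, and variables do not carry over. Pictures are saved under pics/ and viewed, at most 14 in all, crops included, and the job is handed in when it is done.

Besides the shell and the picture viewer there is one more tool, called after "Request:" by a JSON object that holds its "name" and its "arguments". apply_moves: Moves the arm, as the interface text tells. Its arguments: {"type":"object","properties":{"series":{"type":"string"},"squeeze":{"type":"number"}},"required":["series"]}

```bash
mkdir -p pics; cat > h.py <<'E'
import numpy as np, cv2
from scipy.spatial.transform import Rotation as R
from bench import sense, snapshot, hand_in, grip_depth
def T():
    s=sense(); M=np.eye(4); M[:3,:3]=R.from_euler('xyz',s['tcp_rot'],degrees=True).as_matrix(); M[:3,3]=s['tool_pos']; return M
def snap(n,save=None):
    t=T(); d=snapshot(n)
    d['E']=t@np.array(d['tool_from_camera']) if n=='wrist' else np.array(d['extrinsics'])
    if save: cv2.imwrite('pics/'+save+'.png',d['frame']); np.savez('pics/'+save+'.npz',frame=d['frame'],depth=d['depth'],K=d['intrinsics'],E=d['E'])
    return d
def cloud(d):
    K=np.array(d['intrinsics'] if 'intrinsics' in d else d['K']);D=d['depth'];v,u=np.mgrid[:D.shape[0],:D.shape[1]]
    P=np.stack([(u-K[0,2])/K[0,0]*D,(v-K[1,2])/K[1,1]*D,D,np.ones_like(D)],-1)
    return (P@np.array(d['E']).T)[...,:3]
E
python3 - <<'E'
from h import *
print(sense(), grip_depth if not callable(grip_depth) else grip_depth())
for n in('top','scene'):
    d=snap(n,n+'0'); print(n,d['E'].round(2).tolist(),np.array(d['intrinsics']).tolist())
E
```

```text
{'time': 0.0, 'joint_pos': array([ 6.99935370e+01,  7.51385692e+00,  8.53298156e+01,  9.97205976e-04,
        8.72622633e+01, -4.89186370e+00]), 'qd': array([ 0.00846789, -0.00810309, -0.01414869,  0.06445247, -0.12437824,
        0.00264826]), 'joint_efforts': array([-3.52562629e-04, -5.69413805e+01, -5.00544655e+01, -1.36702374e-04,
        1.48719270e-02, -6.67389054e-05]), 'tool_pos': array([156.20689199, 578.69628498, 210.25237885]), 'tcp_rot': array([-1.79894535e+02, -1.00260629e-02,  1.64885343e+02]), 'ft_force': array([-0.02070395, -0.61926216, -0.80840621]), 'wrist_torque': array([ 0.0080134 ,  0.00818445, -0.0130767 ]), 'grip_force': 0.0, 'finger_gap': 85.42142169217269} 18.700000000000003
top [[0.01, -0.99, 0.16, 390.79], [-1.0, -0.01, 0.01, 7.59], [-0.01, -0.16, -0.99, 1278.79], [0.0, 0.0, 0.0, 1.0]] [[391.96082834814604, 0.0, 283.92433611147334], [0.0, 391.96082834814604, 211.7879366793835], [0.0, 0.0, 1.0]]
scene [[0.46, -0.47, 0.75, -347.91], [-0.89, -0.25, 0.38, -444.81], [0.01, -0.85, -0.53, 840.55], [0.0, 0.0, 0.0, 1.0]] [[419.5600141109284, 0.0, 280.51823562978194], [0.0, 419.5600141109284, 206.7127967968785], [0.0, 0.0, 1.0]]
```

View pics/top0.png

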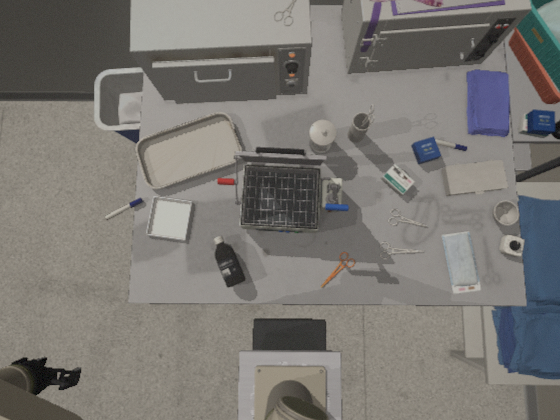

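View pics/scene0.png

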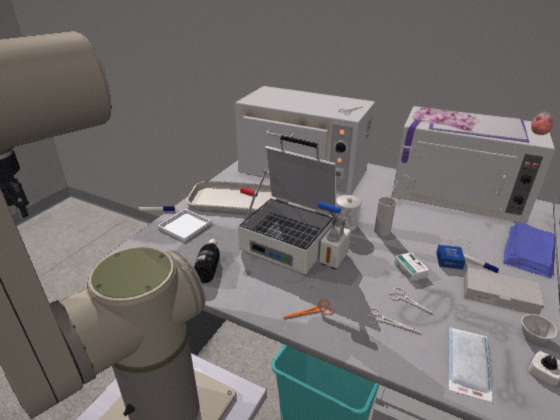

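The top view shows the bath at about (282,197), its lid open to the back. The red knob is at (227,182), the blue grip at (337,208), the tray at (171,219) and the bottle from foot (235,283) to cap (219,240). Two steel instruments lie at (408,219) and (404,250), and the orange decoy is at (338,270). I'll zoom in on the right part and measure.

```bash
python3 - <<'E'
from h import *
d=np.load('pics/top0.npz'); P=cloud(d); f=d['frame'].astype(int)
hsv=cv2.cvtColor(d['frame'],cv2.COLOR_BGR2HSV)
for n,(u,v) in dict(knob=(222,182),knob2=(230,182),grip=(337,208),tray=(171,219),trayc1=(154,199),trayc2=(192,203),trayc3=(188,240),trayc4=(149,235),cap=(219,240),mid=(227,262),foot=(236,282),handle=(280,152),basket=(282,195),c1=(408,219),c2=(404,250),bl=(243,166),fl=(240,228),fr=(320,230),ghost=(425,120),strips=(399,180),mug=(322,135)).items(): print(n,P[v,u].round(0))
c=cv2.resize(d['frame'][90:300,330:530],None,fx=4,fy=4,interpolation=cv2.INTER_CUBIC)[:, :]
c=cv2.resize(c,(571,600)); cv2.imwrite('pics/c1.png',c)
E
```

```text
knob [655. 201. 155.]
knob2 [655. 178. 157.]
grip [ 566. -125.  237.]
tray [565. 392.   3.]
trayc1 [631. 451.   5.]
trayc2 [619. 326.  -0.]
trayc3 [497. 335.  -7.]
trayc4 [512. 462.   1.]
cap [494. 225.  41.]
mid [424. 194.  62.]
foot [363. 165.  57.]
handle [686.  27. 349.]
basket [639.  26.  46.]
c1 [ 569. -385.    9.]
c2 [ 468. -369.    5.]
bl [747. 159.  -0.]
fl [537. 164.   1.]
fr [532. -99.  -1.]
ghost [ 911. -459.    2.]
strips [ 694. -354.   30.]
mug [818. -98. 108.]
```

View pics/c1.png

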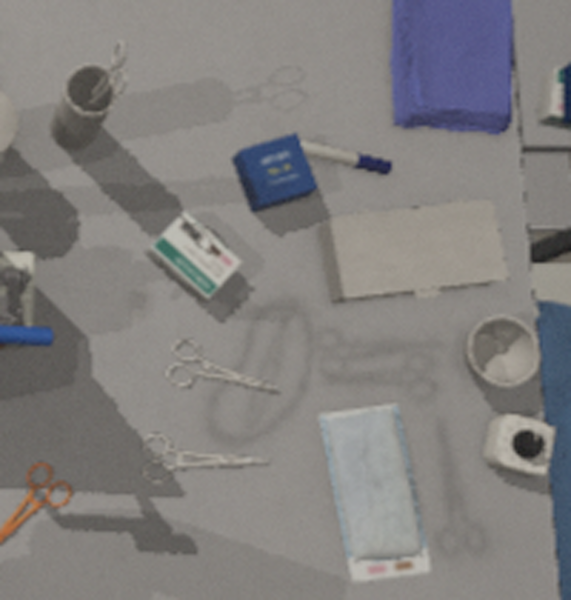

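The close-up shows only two loose steel clamps on the bench, plus shadows and a look-alike in the beaker. I'll measure the bath, tray, bottle and clamps from the depth cloud.

```bash
python3 - <<'E'
from h import *
d=np.load('pics/top0.npz'); P=cloud(d); hsv=cv2.cvtColor(d['frame'],cv2.COLOR_BGR2HSV); X,Y,Z=P[...,0],P[...,1],P[...,2]
def rect(m,n):
    r=cv2.minAreaRect(P[m][:,:2].astype(np.float32)); print(n,m.sum(),np.round(r[0],1),np.round(r[1],1),round(r[2],1),'z',np.median(Z[m]).round(1))
rim=(Z>92)&(Z<108)&(X>500)&(X<740)&(Y>-95)&(Y<150); rect(rim,'rim'); print('rim ext',[np.percentile(a[rim],[1,50,99]).round() for a in(X,Y)])
red=((hsv[...,0]<8)|(hsv[...,0]>172))&(hsv[...,1]>130)&(Z>120)&(X<720)&(X>580)&(Y>100)&(Y<260); rect(red,'red'); print(Z[red].max())
blue=(abs(hsv[...,0]-112)<12)&(hsv[...,1]>120)&(Z>190)&(abs(Y+110)<70)&(X>480)&(X<650); rect(blue,'blue')
han=(Z>335)&(Z<365)&(abs(X-690)<60)&(abs(Y-27)<120); rect(han,'handle')
tr=(hsv[...,2]>170)&(hsv[...,1]<40)&(abs(X-565)<90)&(abs(Y-392)<90)&(Z<40); rect(tr,'tray')
bo=(Z>15)&(Z<80)&(X>330)&(X<520)&(Y>130)&(Y<260); rect(bo,'bottle')
cap=bo&(hsv[...,2]>150); rect(cap,'cap')
body=bo&(hsv[...,2]<90)&(Z>45); rect(body,'body'); print('body line',P[body].mean(0).round(),np.linalg.svd(P[body]-P[body].mean(0),full_matrices=False)[2][0].round(3))
v=cv2.GaussianBlur(d['frame'],(0,0),15)[...,1].astype(int)
for n,(x,y) in dict(c1=(569,-385),c2=(468,-369)).items():
    m=(d['frame'][...,1].astype(int)>v+18)&(np.hypot(X-x,Y-y)<95)&(Z<40); rect(m,n)
E
```

```text
rim 884 [627.7  28.1] [246.9 201.2] 87.5 z 99.2
rim ext [array([524., 640., 728.]), array([-89.,  24., 149.])]
red 89 [658.7 191.8] [45.3 15.7] 85.5 z 152.8
158.09713109683094
blue 2 [ 562.1 -130.8] [22.3  0. ] -94.4 z 233.2
handle 285 [691.   28.5] [126.6  14.9] 87.2 z 350.2
tray 1205 [569.9 398.4] [130.4 128.1] 82.5 z 2.4
bottle 890 [431.8 201. ] [159.3  63.9] 24.0 z 55.4
cap 52 [449.5 215.1] [116.   19.1] 19.2 z 43.7
body 622 [420.6 194.6] [133.6  57.5] 24.5 z 57.4
body line [417. 191.  57.] [-0.903 -0.429  0.03 ]
c1 37 [ 581.2 -357.8] [114.2  81.3] 31.1 z 3.6
c2 73 [ 483.4 -333.2] [113.6 117.1] 31.8 z 3.4
```

Request:
{"name": "apply_moves", "arguments": {"series": "0 0 0 -0.0573 -1;0 0 0 -0.0573 -1;0 0 0 -0.0573 -1;0 0 0 -0.0573 -1;0 0 0 -0.0573 -1", "squeeze": 20}}

```text
time: 0.52
tool_pos: [156.3, 578.9, 210.6]
tcp_rot: [-179.9, -0.0, -162.0]
ft_force: [0.7, 0.2, -0.1]
finger_gap: 85.5
grip_force: 0.0
```

Request:
{"name": "apply_moves", "arguments": {"series": "0 0 0 -0.0573 -1;-0.045 -0.127 0 0 -1;-0.045 -0.127 0 0 -1;-0.045 -0.127 0 0 -1;-0.045 -0.127 0 0 -1"}}

```text
time: 0.93
tool_pos: [268.8, 461.0, 210.7]
tcp_rot: [-180.0, -0.0, -155.7]
ft_force: [0.4, 0.3, 0.5]
finger_gap: 85.5
grip_force: 0.0
```

Request:
{"name": "apply_moves", "arguments": {"series": "-0.045 -0.127 0 0 -1;-0.045 -0.127 0 0 -1;-0.045 -0.127 0 0 -1;-0.045 -0.127 0 0 -1;-0.045 -0.127 0 0 -1"}}

```text
time: 1.35
tool_pos: [409.0, 314.9, 211.0]
tcp_rot: [-180.0, -0.0, -155.7]
ft_force: [0.3, 1.3, 0.4]
finger_gap: 85.4
grip_force: 0.0
```

Request:
{"name": "apply_moves", "arguments": {"series": "-0.045 -0.127 0 0 -1;-0.045 -0.127 0 0 -1;-0.045 -0.127 0 0 -1;0 0 0 0 -1;0 0 0 0 -1"}}

```text
time: 1.77
tool_pos: [493.0, 227.0, 210.6]
tcp_rot: [180.0, -0.1, -156.0]
ft_force: [-0.2, 0.4, 0.2]
finger_gap: 85.3
grip_force: 0.0
```

```bash
cat >> h.py <<'E'
def go(x=None,y=None,z=None,yaw=None,n=None):
    "print rows: turn first, then shift (mm, world target)"
    s=sense(); p=s['tool_pos']; ph=s['tcp_rot'][2]; t=np.array([p[i] if q is None else q for i,q in enumerate((x,y,z))],float)
    if yaw is not None:
        dy=((yaw-ph+90)%180-90) ; k=int(np.ceil(abs(dy)/7)); print('turn rows',k,'twist each',round(-dy/114.59/max(k,1),4),'new yaw',round(ph+dy,1),'j6',s['joint_pos'][5].round(),'j1',s['joint_pos'][0].round()); ph+=dy
    a=np.radians(ph); Rm=np.array([[np.cos(a),np.sin(a),0],[np.sin(a),-np.cos(a),0],[0,0,-1]])
    m=Rm.T@(t-p)/300; k=n or max(1,int(np.ceil(np.linalg.norm(m)/.135))); print('shift rows',k,'each',(m/k).round(4).tolist(), 'total',m.round(4).tolist())
E
python3 - <<'E'
from h import *
s=sense(); print(s['tool_pos'],s['tcp_rot'],s['ft_force'])
d=snap('wrist','w1'); print(np.array(d['tool_from_camera']).round(2).tolist())
E
```

```text
[493.03990207 227.03827941 210.58641356] [ 1.79998440e+02 -7.57859586e-02 -1.55955640e+02] [-0.20800618  0.44980331  0.24892334]
[[0.0, -0.96, -0.29, 74.62], [1.0, 0.0, -0.0, -0.14], [0.0, -0.29, 0.96, -162.85], [0.0, 0.0, 0.0, 1.0]]
```

View pics/w1.png

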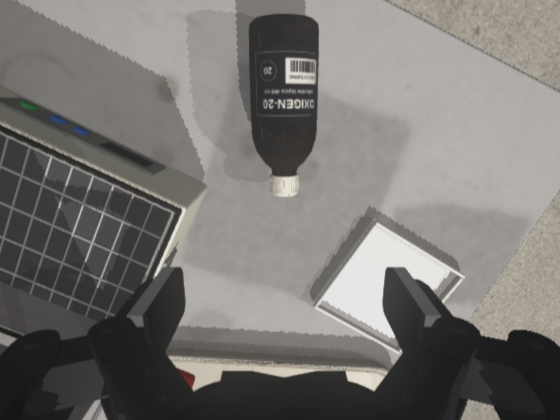

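The wrist picture shows the bottle with its cap at (285,187) and foot at (285,15), and the tray at (390,270). I'll locate the cap and the bottle axis.

```bash
python3 - <<'E'
from h import *
d=np.load('pics/w1.npz'); P=cloud(d)
for n,(u,v) in dict(tip=(285,194),capm=(285,185),capn=(285,178),capl=(272,186),capr=(299,186),sh=(285,165),b1=(285,130),b2=(285,40),foot=(284,17),L=(252,100),Rr=(316,100),traytl=(377,222),traytr=(460,278),traybl=(320,305)).items(): print(n,P[v,u].round(0))
go(492,228,14+18)
E
```

```text
tip [501. 232.  47.]
capm [493. 229.  44.]
capn [487. 226.  46.]
capl [501. 218.  39.]
capr [497. 247.   3.]
sh [474. 220.  51.]
b1 [425. 197. 374.]
b2 [377. 176.  64.]
foot [362. 169.  63.]
L [433. 168.  46.]
Rr [408. 222.  43.]
traytl [496. 343.  13.]
traytr [518. 466.  14.]
traybl [621. 333.   8.]
shift rows 5 each [0.0002, -0.0002, 0.1191] total [0.0009, -0.0008, 0.5955]
```

Request:
{"name": "apply_moves", "arguments": {"series": "-0.01 0 0.13 0 -1;0 0 0.13 0 -1;0 0 0.13 0 -1;0 0 0.13 0 -1;0 0 0.128 0 -1", "squeeze": 25}}

```text
time: 2.23
tool_pos: [493.4, 231.8, 15.2]
tcp_rot: [180.0, 0.0, -155.6]
ft_force: [1.2, -0.0, -0.7]
finger_gap: 85.9
grip_force: 0.0
```

Request:
{"name": "apply_moves", "arguments": {"series": "0 0 0 0 -1;0 0 0 0 1;0 0 0 0 1;0 0 0 0 1;0 0 0 0 1"}}

```text
time: 2.65
tool_pos: [497.3, 231.6, 20.3]
tcp_rot: [-180.0, 0.3, -155.7]
ft_force: [-0.1, -0.2, -0.7]
finger_gap: 38.7
grip_force: 0.0
```

Request:
{"name": "apply_moves", "arguments": {"series": "0 0 0 0 1;0 0 0 0 1;0 0 0 0 1;0 0 0 0 1;0 0 0 0 1"}}

```text
time: 3.07
tool_pos: [497.4, 231.3, 19.1]
tcp_rot: [-180.0, 0.3, -155.7]
ft_force: [4.2, 2.0, 6.1]
finger_gap: -0.1
grip_force: 3.8
```

Request:
{"name": "apply_moves", "arguments": {"series": "0 0 0 0 -1;0 0 0 0 -1;0 0 0 0 -1;0 0 0 0 -1;0 0 0 0 -1"}}

```text
time: 3.48
tool_pos: [494.0, 230.0, 16.4]
tcp_rot: [180.0, -0.1, -155.7]
ft_force: [-0.2, -0.2, 1.1]
finger_gap: 60.6
grip_force: 0.6
```

```bash
python3 - <<'E'
from h import *
s=sense(); print(s['tool_pos'],s['tcp_rot'],s['finger_gap'])
snap('wrist','w2')
E
```

```text
[494.02543475 230.03437327  16.39645639] [ 1.79991913e+02 -9.73695168e-02 -1.55722374e+02] 60.575242490141
```

View pics/w2.png

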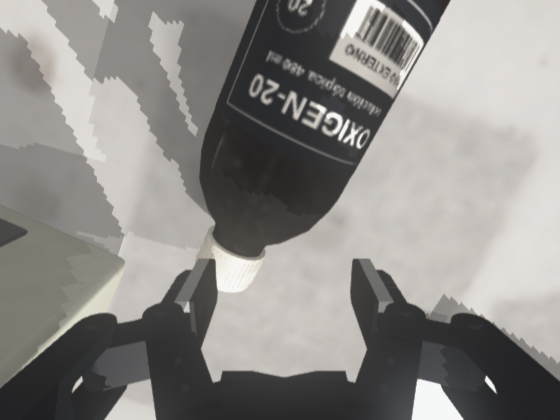

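The wrist picture shows the cap slipped out of the grip: it sits at (235,262), left of and ahead of the fingers, with the bottle turned. I'll lift and measure again.

Request:
{"name": "apply_moves", "arguments": {"series": "-0.05 0 0 0 -1;-0.05 0 -0.13 0 -1;0 0 -0.13 0 -1;0 0 -0.13 0 -1;0 0 -0.13 0 -1"}}

```text
time: 3.95
tool_pos: [521.3, 242.3, 173.4]
tcp_rot: [180.0, -0.1, -155.7]
ft_force: [0.1, 0.1, -0.2]
finger_gap: 85.3
grip_force: 0.0
```

Request:
{"name": "apply_moves", "arguments": {"series": "0 0 -0.13 0 -1;0 0 0 0 -1;0 0 0 0 -1;0 0 0 0 -1"}}

```text
time: 4.28
tool_pos: [521.8, 242.5, 211.0]
tcp_rot: [180.0, -0.1, -155.7]
ft_force: [1.1, 0.3, -0.3]
finger_gap: 85.5
grip_force: 0.0
```

```bash
python3 - <<'E'
from h import *
s=sense(); print(s['tool_pos'],s['tcp_rot'],s['finger_gap'])
for n in('wrist','top'):
    d=snap(n,n+'3'); P=cloud(d); hsv=cv2.cvtColor(d['frame'],cv2.COLOR_BGR2HSV); X,Y,Z=[P[...,i] for i in range(3)]
    bo=(Z>12)&(Z<75)&(X>330)&(X<520)&(Y>110)&(Y<280)
    dk=bo&(hsv[...,2]<110); wt=bo&(hsv[...,2]>150)&(X>460)
    for nm,m in(('all',bo),('dark',dk),('cap',wt)):
        q=cv2.minAreaRect(P[m][:,:2].astype(np.float32)); print(n,nm,m.sum(),np.round(q[0]),np.round(q[1]),q[2],'med',np.median(P[m],0).round(),'x',X[m].min(),X[m].max())
E
```

```text
[521.76028706 242.50123573 211.01927744] [ 1.79997776e+02 -5.53505007e-02 -1.55718118e+02] 85.51696241838981
wrist all 9996 [430. 190.] [ 64. 158.] 83.43144226074219 med [422. 193.  58.] x 354.2723668314149 509.00026770075056
wrist dark 8097 [419. 191.] [ 63. 137.] 83.4393081665039 med [425. 194.  58.] x 354.2723668314149 488.71267878360584
wrist cap 551 [498. 184.] [25. 21.] 83.6106185913086 med [498. 185.  45.] x 487.2458893627092 509.00026770075056
top all 804 [429. 190.] [ 63. 159.] 83.20096588134766 med [424. 184.  55.] x 347.6042793598045 507.21518961543427
top dark 684 [424. 190.] [ 63. 151.] 83.20096588134766 med [424. 183.  55.] x 347.6042793598045 497.5405684113315
top cap 39 [498. 184.] [17. 20.] 1.2519549131393433 med [500. 183.  44.] x 490.14621461780405 506.62829623419987
```

View pics/wrist3.png

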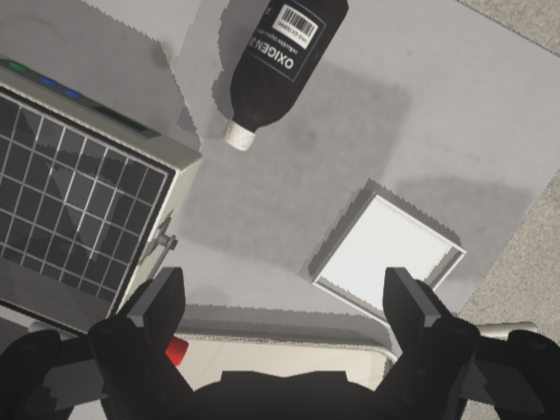

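The cap is now at (238,135), with the bottle axis at about −6.6°. I'll grip again, lower and nearer the cap's base.

```bash
python3 - <<'E'
from h import *
go(491,183,60,173.4)
E
```

```text
turn rows 5 twist each 0.0539 new yaw -186.6 j6 -94.0 j1 20.0
shift rows 5 each [0.0153, -0.0415, 0.0996] total [0.0764, -0.2075, 0.4979]
```

Request:
{"name": "apply_moves", "arguments": {"series": "0 0 0 0.054 -1;0 0 0 0.054 -1;0 0 0 0.054 -1;0 0 0 0.054 -1;0 0 0 0.054 -1", "squeeze": 35}}

```text
time: 4.8
tool_pos: [521.0, 242.2, 209.3]
tcp_rot: [-179.9, -0.2, 173.0]
ft_force: [0.8, -0.2, -0.3]
finger_gap: 85.5
grip_force: 0.0
```

Request:
{"name": "apply_moves", "arguments": {"series": "0.0153 -0.0415 0.1 0 -1;0.0153 -0.0415 0.1 0 -1;0.0153 -0.0415 0.1 0 -1;0.0153 -0.0415 0.1 0 -1;0.0153 -0.0415 0.1 0 -1"}}

```text
time: 5.22
tool_pos: [489.9, 182.5, 58.4]
tcp_rot: [-179.9, -0.2, 173.3]
ft_force: [1.0, -0.6, -0.3]
finger_gap: 85.2
grip_force: 0.0
```

Request:
{"name": "apply_moves", "arguments": {"series": "0 0 0 0 -1;0 0 0 0 -1;0 0 0 0 -1"}}

```text
time: 5.47
tool_pos: [492.8, 184.0, 62.8]
tcp_rot: [180.0, 0.0, 173.3]
ft_force: [0.6, 0.3, 1.1]
finger_gap: 85.4
grip_force: 0.0
```

```bash
python3 - <<'E'
from h import *
s=sense(); print(s['tool_pos'],s['tcp_rot'],s['finger_gap'])
go(491,183,11,173.4)
d=snap('wrist','w4')
P=cloud(d); hsv=cv2.cvtColor(d['frame'],cv2.COLOR_BGR2HSV); X,Y,Z=[P[...,i] for i in range(3)]
m=(Z>12)&(Z<75)&(X>480)&(X<520)&(Y>150)&(Y<215)&(hsv[...,2]>130)
q=cv2.minAreaRect(P[m][:,:2].astype(np.float32));print(m.sum(),q,X[m].min(),X[m].max(),Z[m].max())
E
```

```text
[492.81550883 184.04472284  62.79692458] [1.79973369e+02 2.99425522e-02 1.73331521e+02] 85.36227954526414
turn rows 1 twist each -0.0006 new yaw 173.4 j6 -68.0 j1 15.0
shift rows 2 each [0.0028, -0.0021, 0.0863] total [0.0056, -0.0042, 0.1727]
1506 ((494.1148681640625, 185.68914794921875), (29.58831024169922, 30.276639938354492), 83.10176849365234) 480.863023152876 509.69938260645597 47.35526452711525
```

Request:
{"name": "apply_moves", "arguments": {"series": "0.003 -0.003 0.086 0 -1;0 0 0.086 0 -1;0 0 0 0 -1;0 0 0 0 -1;0 0 0 0 0.2"}}

```text
time: 5.93
tool_pos: [492.9, 183.5, 12.5]
tcp_rot: [179.9, 0.2, 173.4]
ft_force: [0.2, 1.0, 0.5]
finger_gap: 75.4
grip_force: 0.0
```

Request:
{"name": "apply_moves", "arguments": {"series": "0 0 0 0 0.2;0 0 0 0 0.2;0 0 0 0 0.2"}}

```text
time: 6.18
tool_pos: [492.3, 183.1, 11.7]
tcp_rot: [179.9, 0.1, 173.3]
ft_force: [-0.1, 0.0, 0.9]
finger_gap: 38.8
grip_force: 0.6
```

Request:
{"name": "apply_moves", "arguments": {"series": "0 0 0 0 0.5;0 0 0 0 0.5;0 0 0 0 0.5"}}

```text
time: 6.43
tool_pos: [492.3, 183.1, 11.2]
tcp_rot: [179.9, 0.1, 173.3]
ft_force: [2.3, 1.1, 3.9]
finger_gap: 30.2
grip_force: 31.8
```

Request:
{"name": "apply_moves", "arguments": {"series": "0 0 0 0 1;0 0 0 0 1;0 0 0 0 1;0 0 0 0 1"}}

```text
time: 6.77
tool_pos: [492.4, 183.0, 11.0]
tcp_rot: [179.9, 0.1, 173.3]
ft_force: [3.2, 1.6, 4.5]
finger_gap: 29.9
grip_force: 32.3
```

Request:
{"name": "apply_moves", "arguments": {"series": "0.0113 0 -0.0365 0 1;0.0113 0 -0.0365 0 1;0.017 0 -0.0345 0 1;0.017 0 -0.0345 0 1;0.022 0 -0.0313 0 1"}}

```text
time: 7.18
tool_pos: [466.7, 185.2, 62.8]
tcp_rot: [-180.0, -0.1, 173.3]
ft_force: [0.4, 0.3, -1.9]
finger_gap: 27.5
grip_force: 32.6
```

Request:
{"name": "apply_moves", "arguments": {"series": "0.022 0 -0.0313 0 1;0.0267 0 -0.0275 0 1;0.0267 0 -0.0275 0 1;0.0307 0 -0.023 0 1;0.0307 0 -0.023 0 1"}}

```text
time: 7.6
tool_pos: [425.5, 189.9, 102.2]
tcp_rot: [-180.0, -0.1, 173.3]
ft_force: [-0.2, 0.6, -2.9]
finger_gap: 26.5
grip_force: 34.4
```

Request:
{"name": "apply_moves", "arguments": {"series": "0 0 0 0 1;0 0 0 0 1"}}

```text
time: 7.77
tool_pos: [426.5, 190.2, 102.1]
tcp_rot: [-180.0, 0.0, 173.4]
ft_force: [1.7, 0.1, -1.4]
finger_gap: 26.8
grip_force: 35.0
```

```bash
cat >> h.py <<'E'
def bottle(n='top',x0=250,x1=520,y0=80,y1=300):
    d=snap(n); P=cloud(d); v=d['frame'].max(-1); X,Y,Z=[P[...,i] for i in range(3)]
    m=(Z>8)&(Z<200)&(X>x0)&(X<x1)&(Y>y0)&(Y<y1)&(v<70); return P[m],d
E
python3 - <<'E'
from h import *
d=snap('scene','s5'); cv2.imwrite('pics/s5c.png',cv2.resize(d['frame'][180:340,120:340],None,fx=2.5,fy=2.5))
E
```

```text
(no output)
```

View pics/s5c.png

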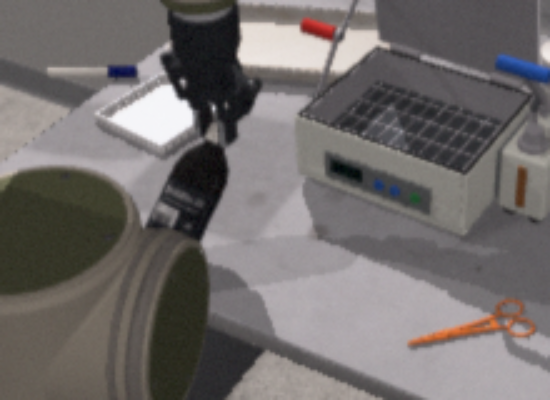

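The bottle is tipping as planned, held by its cap at about 45°. I'll continue the arc.

Request:
{"name": "apply_moves", "arguments": {"series": "0.034 0 -0.018 0 1;0.034 0 -0.018 0 1;0.036 0 -0.0125 0 1;0.036 0 -0.0125 0 1;0.0377 0 -0.0065 0 1"}}

```text
time: 8.23
tool_pos: [375.1, 196.4, 123.2]
tcp_rot: [180.0, 0.1, 173.3]
ft_force: [2.5, -0.3, 7.5]
finger_gap: 26.8
grip_force: 35.0
```

Request:
{"name": "apply_moves", "arguments": {"series": "0.0377 0 -0.0065 0 1;0.0383 0 -0.001 0 1;0.0383 0 -0.001 0 1;0.038 0 0.005 0 1;0.038 0 0.005 0 1"}}

```text
time: 8.65
tool_pos: [320.7, 204.5, 126.1]
tcp_rot: [179.7, 0.5, 173.3]
ft_force: [-2.0, 0.4, 25.2]
finger_gap: 27.1
grip_force: 38.6
```

Request:
{"name": "apply_moves", "arguments": {"series": "0 0 0 0 1;0 0 0 0 1"}}

```text
time: 8.82
tool_pos: [320.3, 204.5, 126.0]
tcp_rot: [179.8, 0.4, 173.4]
ft_force: [-2.5, -0.7, 23.3]
finger_gap: 26.6
grip_force: 38.8
```

```bash
python3 - <<'E'
from h import *
d=snap('scene','s6'); w=snap('wrist','w6')
a=cv2.resize(d['frame'][150:310,80:300],(550,400)); b=cv2.resize(w['frame'],(250,188)); o=np.zeros((400,800,3),np.uint8); o[:,:550]=a; o[:188,550:]=b; cv2.imwrite('pics/s6c.png',o)
E
```

```text
(no output)
```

View pics/s6c.png

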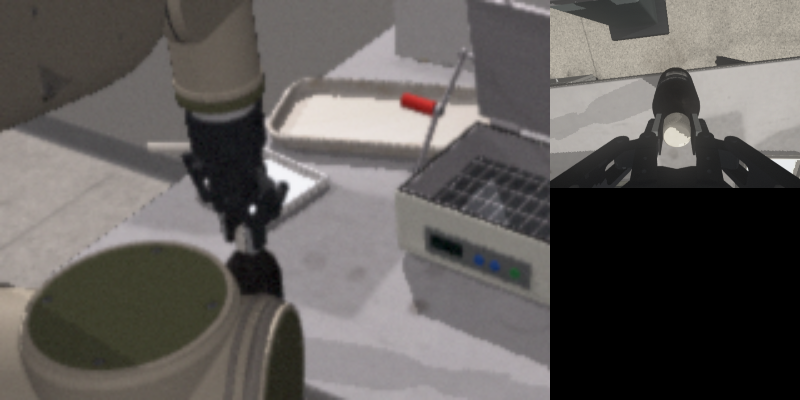

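The bottle is now near upright, pressing lightly on the bench. I'll lift it and carry it over the tray.

Request:
{"name": "apply_moves", "arguments": {"series": "0 0 -0.03 0 1;0 0 -0.06 0 1;0 0 -0.06 0 1;0 0 -0.06 0 1;0 0 0 0 1"}}

```text
time: 9.33
tool_pos: [318.7, 203.5, 187.6]
tcp_rot: [179.9, 0.2, 173.3]
ft_force: [0.3, 0.6, -3.0]
finger_gap: 26.8
grip_force: 35.9
```

Request:
{"name": "apply_moves", "arguments": {"series": "-0.0754 0.0738 0 0 1;-0.0754 0.0738 0 0 1;-0.0754 0.0738 0 0 1;-0.0754 0.0738 0 0 1;-0.0754 0.0738 0 0 1"}}

```text
time: 9.75
tool_pos: [442.9, 300.2, 182.1]
tcp_rot: [-179.9, -0.1, 173.3]
ft_force: [0.2, 0.9, -2.0]
finger_gap: 26.1
grip_force: 35.7
```

Request:
{"name": "apply_moves", "arguments": {"series": "-0.0754 0.0738 0 0 1;-0.0754 0.0738 0 0 1;-0.0754 0.0738 0 0 1;-0.0754 0.0738 0 0 1;-0.0754 0.0738 0 0 1"}}

```text
time: 10.17
tool_pos: [568.0, 396.9, 181.3]
tcp_rot: [-179.9, -0.2, 173.3]
ft_force: [-0.1, -0.7, -1.9]
finger_gap: 26.8
grip_force: 35.7
```

Request:
{"name": "apply_moves", "arguments": {"series": "0 0 0 0 1;0 0 0 0 1;0 0 0 0 1"}}

```text
time: 10.42
tool_pos: [566.6, 395.9, 181.9]
tcp_rot: [-179.8, -0.2, 173.3]
ft_force: [-0.2, -0.2, -2.9]
finger_gap: 26.7
grip_force: 35.4
```

```bash
python3 - <<'E'
from h import *
s=sense(); print(s['tool_pos'],s['tcp_rot'],s['finger_gap'],s['joint_pos'].round())
for n in('scene','top'):
    d=snap(n); P=cloud(d); v=d['frame'].max(-1)
    m=(v<75)&(P[...,2]<s['tool_pos'][2]-5)&(P[...,2]>25)&(np.hypot(P[...,0]-570,P[...,1]-398)<110)
    Q=P[m]; print(n,len(Q))
    for a in range(25,185,20):
        q=Q[(Q[:,2]>=a)&(Q[:,2]<a+20)]
        if len(q)>3: print(a,len(q),np.percentile(q,[5,50,95],axis=0).round()[:,:2].tolist())
    if n=='scene': cv2.imwrite('pics/s7.png',cv2.resize(d['frame'][120:280,60:280],(550,400)))
E
```

```text
[566.60858119 395.92672346 181.87235502] [-179.84895885   -0.19987746  173.33942856] 26.66430728831917 [ 31.  23.  71.   0.  87. -53.]
scene 580
45 6 [[536.0, 367.0], [555.0, 371.0], [569.0, 389.0]]
65 97 [[532.0, 363.0], [541.0, 376.0], [573.0, 406.0]]
85 94 [[533.0, 363.0], [544.0, 374.0], [574.0, 408.0]]
105 89 [[537.0, 362.0], [547.0, 373.0], [576.0, 402.0]]
125 100 [[536.0, 363.0], [545.0, 375.0], [574.0, 407.0]]
145 114 [[539.0, 363.0], [547.0, 374.0], [579.0, 405.0]]
165 80 [[541.0, 366.0], [551.0, 376.0], [581.0, 406.0]]
top 318
65 35 [[533.0, 365.0], [546.0, 370.0], [572.0, 394.0]]
85 39 [[534.0, 364.0], [547.0, 371.0], [576.0, 395.0]]
105 51 [[535.0, 364.0], [552.0, 369.0], [580.0, 395.0]]
125 52 [[537.0, 364.0], [550.0, 371.0], [578.0, 399.0]]
145 70 [[538.0, 365.0], [553.0, 372.0], [585.0, 397.0]]
165 68 [[542.0, 367.0], [551.0, 376.0], [580.0, 405.0]]
```

View pics/s7.png

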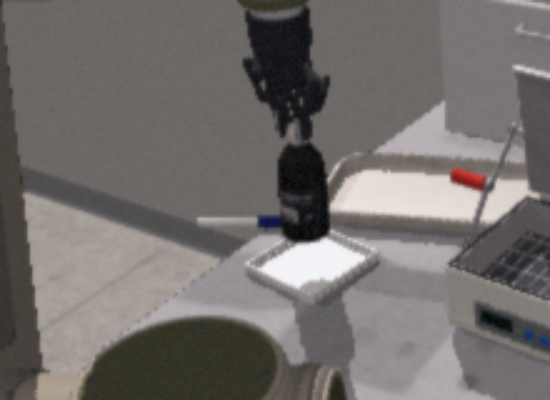

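The bottle hangs nearly upright over the tray, tilted about 4° with its foot some 55 mm up. I'll lower it.

Request:
{"name": "apply_moves", "arguments": {"series": "-0.01 0 0.05 0 1;0 0 0.05 0 1;0 0 0.04 0 1;0 0 0.015 0 1;0 0 0 0 1"}}

```text
time: 10.93
tool_pos: [569.2, 395.4, 135.7]
tcp_rot: [-179.9, -0.2, 173.3]
ft_force: [-1.2, -0.1, -3.9]
finger_gap: 27.0
grip_force: 35.5
```

Request:
{"name": "apply_moves", "arguments": {"series": "0 0 0.008 0 1;0 0 0.008 0 1;0 0 0 0 1"}}

```text
time: 11.18
tool_pos: [570.9, 396.5, 133.8]
tcp_rot: [180.0, 0.0, 173.3]
ft_force: [-0.4, 0.0, -3.6]
finger_gap: 26.9
grip_force: 35.5
```

Request:
{"name": "apply_moves", "arguments": {"series": "0 0 0.008 0 1;0 0 0.008 0 1;0 0 0 0 1"}}

```text
time: 11.43
tool_pos: [571.6, 397.0, 130.4]
tcp_rot: [179.9, 0.1, 173.3]
ft_force: [-0.4, -0.2, 2.2]
finger_gap: 26.5
grip_force: 36.1
```

Request:
{"name": "apply_moves", "arguments": {"series": "0 0 0.007 0 1;0 0 0 0 1"}}

```text
time: 11.6
tool_pos: [572.5, 397.3, 130.4]
tcp_rot: [179.8, 0.3, 173.3]
ft_force: [-1.7, -1.3, 12.2]
finger_gap: 26.7
grip_force: 37.1
```

Request:
{"name": "apply_moves", "arguments": {"series": "0 0 0.007 0 1;0 0 0 0 1"}}

```text
time: 11.77
tool_pos: [573.5, 397.8, 130.3]
tcp_rot: [179.7, 0.4, 173.3]
ft_force: [-2.6, -2.7, 18.7]
finger_gap: 26.7
grip_force: 37.9
```

Request:
{"name": "apply_moves", "arguments": {"series": "0 0 -0.012 0 1;0 0 0 0 1;0 0 0 0 0.5;0 0 0 0 0.3;0 0 0 0 0.1"}}

```text
time: 12.18
tool_pos: [570.7, 396.4, 128.0]
tcp_rot: [180.0, 0.0, 173.3]
ft_force: [-0.6, 0.7, -0.4]
finger_gap: 38.2
grip_force: 0.0
```

Request:
{"name": "apply_moves", "arguments": {"series": "0 0 0 0 -1;0 0 0 0 -1;0 0 0 0 -1;0 0 0 0 -1;0 0 0 0 -1"}}

```text
time: 12.6
tool_pos: [570.5, 396.3, 127.7]
tcp_rot: [-180.0, -0.0, 173.3]
ft_force: [-0.9, 0.0, -0.4]
finger_gap: 85.4
grip_force: 0.0
```

Request:
{"name": "apply_moves", "arguments": {"series": "0 0 -0.06 0 -1;0 0 -0.12 0 -1;0 0 -0.12 0 -1;0 0 -0.12 0 -1;0 0 0 0 -1"}}

```text
time: 13.02
tool_pos: [573.6, 398.2, 264.7]
tcp_rot: [179.5, 0.6, 173.3]
ft_force: [0.7, 0.7, 2.1]
finger_gap: 85.0
grip_force: 0.0
```

```bash
python3 - <<'E'
from h import *
s=sense(); print(s['tool_pos'],s['tcp_rot'],s['finger_gap'])
d=snap('wrist'); P=cloud(d); v=d['frame'].max(-1)
m=(v<110)&(P[...,2]<175)&(P[...,2]>20)&(np.hypot(P[...,0]-570,P[...,1]-398)<110); Q=P[m]
for a in range(25,185,20):
    q=Q[(Q[:,2]>=a)&(Q[:,2]<a+20)]
    if len(q)>3: print(a,len(q),np.percentile(q,[2,50,98],axis=0).round()[:,:2].tolist())
c=(v>150)&(P[...,2]>150)&(P[...,2]<185)&(np.hypot(P[...,0]-570,P[...,1]-398)<60); print('cap',P[c].mean(0),c.sum())
go(None,None,330,None)
E
```

```text
[573.61630951 398.15761559 264.73857887] [179.51741731   0.63364695 173.34362127] 84.9813015544648
25 57 [[534.0, 375.0], [536.0, 400.0], [545.0, 422.0]]
45 73 [[534.0, 374.0], [536.0, 400.0], [546.0, 422.0]]
65 98 [[534.0, 373.0], [537.0, 401.0], [549.0, 424.0]]
85 154 [[534.0, 372.0], [537.0, 400.0], [553.0, 425.0]]
105 1027 [[535.0, 368.0], [547.0, 400.0], [586.0, 426.0]]
125 1095 [[543.0, 375.0], [554.0, 399.0], [581.0, 420.0]]
145 112 [[551.0, 383.0], [553.0, 393.0], [575.0, 411.0]]
cap [565.40373222 397.9188428  164.32761107] 868
shift rows 2 each [0.0, 0.0, -0.1149] total [0.0, 0.0, -0.2297]
```

Request:
{"name": "apply_moves", "arguments": {"series": "0 0 -0.02 0.0606 -1;0 0 -0.02 0.0606 -1;0 0 -0.02 0.0606 -1;0 0 -0.02 0.0606 -1;0 0 -0.02 0.0606 -1"}}

```text
time: 13.48
tool_pos: [570.3, 396.1, 282.8]
tcp_rot: [-179.9, -0.0, 138.3]
ft_force: [0.4, 0.4, 0.2]
finger_gap: 85.1
grip_force: 0.0
```

Request:
{"name": "apply_moves", "arguments": {"series": "0 0 -0.02 0.0606 -1;0 0 -0.02 0.0606 -1;0 0 -0.02 0.0606 -1;0 0 -0.02 0.0606 -1;0 0 -0.02 0.0606 -1"}}

```text
time: 13.9
tool_pos: [570.4, 396.2, 312.9]
tcp_rot: [-179.9, 0.0, 103.6]
ft_force: [0.1, 0.7, 1.4]
finger_gap: 85.5
grip_force: 0.0
```

Request:
{"name": "apply_moves", "arguments": {"series": "0 0 -0.02 0.0606 -1;0 0 -0.02 0.0606 -1;-0.11 -0.0123 0 0 -1;-0.11 -0.0123 0 0 -1;-0.11 -0.0123 0 0 -1"}}

```text
time: 14.32
tool_pos: [558.9, 296.6, 324.2]
tcp_rot: [-179.9, 0.1, 90.1]
ft_force: [-0.8, -0.4, 0.2]
finger_gap: 85.2
grip_force: 0.0
```

Request:
{"name": "apply_moves", "arguments": {"series": "-0.11 -0.0123 0 0 -1;-0.11 -0.0123 0 0 -1;-0.11 -0.0123 0 0 -1;-0.11 -0.0123 0 0 -1;-0.11 -0.0123 0 0 -1"}}

```text
time: 14.73
tool_pos: [540.4, 130.8, 324.9]
tcp_rot: [-179.9, 0.0, 90.0]
ft_force: [0.6, -0.2, 0.0]
finger_gap: 85.6
grip_force: 0.0
```

Request:
{"name": "apply_moves", "arguments": {"series": "-0.11 -0.0123 0 0 -1;-0.11 -0.0123 0 0 -1;-0.11 -0.0123 0 0 -1;-0.11 -0.0123 0 0 -1;-0.11 -0.0123 0 0 -1"}}

```text
time: 15.15
tool_pos: [522.0, -34.1, 325.0]
tcp_rot: [-179.9, -0.0, 90.0]
ft_force: [-0.4, 0.6, -0.6]
finger_gap: 85.5
grip_force: 0.0
```

Request:
{"name": "apply_moves", "arguments": {"series": "-0.11 -0.0123 0 0 -1;-0.11 -0.0123 0 0 -1;-0.11 -0.0123 0 0 -1;-0.11 -0.0123 0 0 -1;-0.11 -0.0123 0 0 -1"}}

```text
time: 15.57
tool_pos: [503.6, -199.1, 325.0]
tcp_rot: [-179.9, -0.0, 90.0]
ft_force: [1.0, -1.1, -0.8]
finger_gap: 85.1
grip_force: 0.0
```

Request:
{"name": "apply_moves", "arguments": {"series": "-0.11 0 0.05 0 -1;-0.11 0 0.05 0 -1;-0.11 0 0.05 0 -1;-0.11 0 0.05 0 -1;-0.11 0 0 0 -1"}}

```text
time: 15.98
tool_pos: [502.5, -363.1, 260.7]
tcp_rot: [-179.7, -0.3, 90.0]
ft_force: [0.0, 1.0, -0.8]
finger_gap: 85.3
grip_force: 0.0
```

Request:
{"name": "apply_moves", "arguments": {"series": "0 0 0 0 -1;0 0 0 0 -1;0 0 0 0 -1"}}

```text
time: 16.23
tool_pos: [504.1, -362.3, 265.2]
tcp_rot: [-180.0, -0.1, 90.0]
ft_force: [-1.1, 1.1, -0.3]
finger_gap: 85.5
grip_force: 0.0
```

```bash
python3 - <<'E'
from h import *
s=sense(); print(s['tool_pos'],s['tcp_rot'],s['joint_pos'].round())
snap('wrist','w8')
E
```

```text
[ 504.14219146 -362.32494938  265.15270566] [-1.79955514e+02 -6.98252522e-02  8.99837543e+01] [-40.  10.  77.   0.  93. -40.]
```

View pics/w8.png

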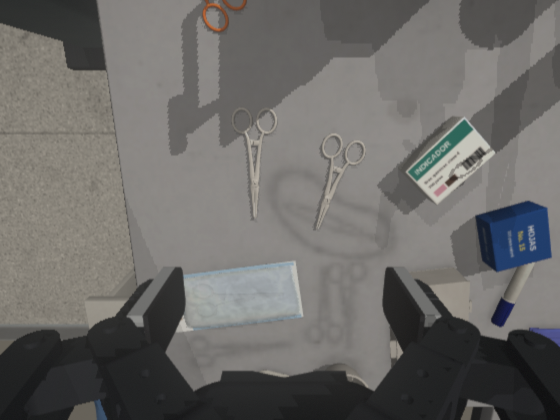

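The wrist picture shows two clamps. The left one runs from its points at (255,218) to its rings around (255,109), the right one from its points at (318,229) to its rings around (345,140).

```bash
cat >> h.py <<'E'
def px(d,u,v,z):
    K=np.array(d['intrinsics'] if 'intrinsics' in d else d['K']);E=np.array(d['E']); r=E[:3,:3]@np.linalg.inv(K)@[u,v,1]; c=E[:3,3]; return c+r*(z-c[2])/r[2]
E
python3 - <<'E'
from h import *
d=dict(np.load('pics/w8.npz'))
for n,a,b in(('A',(255,219),((241,107),(267,108))),('B',(318,230),((332,133),(357,143)))):
    p=px(d,*a,3.5); r=(px(d,*b[0],3.5)+px(d,*b[1],3.5))/2; L=np.linalg.norm(r-p); m=(p+r)/2
    print(n,p.round(),r.round(),'len',L.round(),'mid',m.round(1),'axis deg',np.degrees(np.arctan2(*(r-p)[[1,0]])).round(1))
    for t in(0,):pass
m=(254.5+0,163)
E
```

```text
A [ 466. -433.    4.] [ 468. -292.    4.] len 141.0 mid [ 467.  -362.     3.5] axis deg 89.1
B [ 550. -448.    4.] [ 579. -327.    4.] len 124.0 mid [ 564.1 -387.7    3.5] axis deg 76.5
```

Request:
{"name": "apply_moves", "arguments": {"series": "0 -0.062 0.12 0 -1;0 -0.0617 0.12 0 -1;0 0 0.12 0 -1;0 0 0.12 0 -1;0 0 0.12 0 -1", "squeeze": 50}}

```text
time: 16.7
tool_pos: [467.7, -361.6, 85.5]
tcp_rot: [179.9, 0.1, 90.1]
ft_force: [-0.2, 0.6, -0.9]
finger_gap: 85.5
grip_force: 0.0
```

Request:
{"name": "apply_moves", "arguments": {"series": "0 0 0.12 0 -0.2;0 0 0.09 0 -0.2;0 0 0 0 -0.2;0 0 0 0 -0.2"}}

```text
time: 17.03
tool_pos: [466.6, -360.7, 22.1]
tcp_rot: [-179.9, -0.1, 90.1]
ft_force: [0.7, -1.1, -0.1]
finger_gap: 51.5
grip_force: 0.0
```

```bash
python3 - <<'E'
from h import *
s=sense(); print(s['tool_pos'],s['tcp_rot'],s['finger_gap'])
d=snap('wrist','w9'); go(467,-362,2)
E
```

```text
[ 466.62028622 -360.65291704   22.11474544] [-1.79865335e+02 -1.34368957e-01  9.00962852e+01] 51.45728757804767
shift rows 1 each [0.001, -0.0038, 0.075] total [0.001, -0.0038, 0.075]
```

View pics/w9.png

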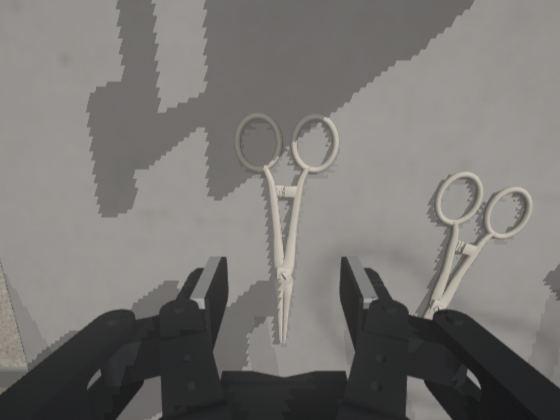

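The clamp lies centred between the open fingers. I'll go down and grip it.

Request:
{"name": "apply_moves", "arguments": {"series": "0 0 0.035 0 -0.2;0 0 0.032 0 -0.2;0 0 0 0 0;0 0 0 0 0.1;0 0 0 0 1"}}

```text
time: 17.5
tool_pos: [467.4, -362.9, 3.3]
tcp_rot: [180.0, 0.0, 90.0]
ft_force: [-0.3, -0.4, 0.2]
finger_gap: 27.6
grip_force: 0.0
```

Request:
{"name": "apply_moves", "arguments": {"series": "0 0 0 0 1;0 0 0 0 1;0 0 0 0 1;0 0 0 0 1"}}

```text
time: 17.83
tool_pos: [467.3, -362.8, 3.1]
tcp_rot: [180.0, 0.0, 90.0]
ft_force: [0.6, -0.3, 0.4]
finger_gap: 0.0
grip_force: 0.0
```

Request:
{"name": "apply_moves", "arguments": {"series": "0 0 -0.04 0 1;0 0 -0.08 0 1;0 0 -0.12 0 1;0 0 -0.12 0 1;0 0 -0.12 0 1"}}

```text
time: 18.25
tool_pos: [467.0, -362.4, 149.2]
tcp_rot: [-180.0, -0.0, 90.0]
ft_force: [0.8, -0.7, -0.2]
finger_gap: -0.1
grip_force: 0.0
```

Request:
{"name": "apply_moves", "arguments": {"series": "0 0 -0.12 0 1;0 0 -0.12 0 1;0 0 -0.12 0 1;0 0 -0.12 0 1;0 0 -0.12 0 1"}}

```text
time: 18.67
tool_pos: [466.9, -362.3, 330.0]
tcp_rot: [179.9, 0.0, 90.0]
ft_force: [0.7, -0.2, -0.2]
finger_gap: 0.1
grip_force: 0.0
```

```bash
python3 - <<'E'
from h import *
s=sense(); print(s['tool_pos'],s['tcp_rot'],s['finger_gap'],s['grip_force'])
go(500,60,None,87.4); go(584,60,None,87.4)
E
```

```text
[ 466.87107494 -362.26808869  329.97735148] [1.79948705e+02 4.44400678e-02 9.00167769e+01] 0.11866381660878352 0.0
turn rows 1 twist each 0.0228 new yaw 87.4 j6 -43.0 j1 -43.0
shift rows 11 each [0.1283, 0.0042, 0.0] total [1.4111, 0.0465, 0.0]
turn rows 1 twist each 0.0228 new yaw 87.4 j6 -43.0 j1 -43.0
shift rows 11 each [0.1294, 0.0297, 0.0] total [1.4238, 0.3262, 0.0]
```

The fingers shut on nothing, so I'll look again.

Request:
{"name": "apply_moves", "arguments": {"series": "0 0 0.1 0 -1;0 0 0.1 0 -1;0 0 0 0 -1;0 0 0 0 -1;0 0 0 0 -1"}}

```text
time: 19.08
tool_pos: [467.2, -362.7, 268.2]
tcp_rot: [180.0, 0.0, 90.0]
ft_force: [-0.5, 0.4, 1.0]
finger_gap: 60.3
grip_force: 0.0
```

```bash
python3 - <<'E'
from h import *
s=sense(); print(s['tool_pos'],s['tcp_rot'],s['finger_gap'])
snap('wrist','w10')
E
```

```text
[ 467.21384461 -362.65186086  268.21503827] [1.79987514e+02 1.30306156e-02 9.00124511e+01] 60.294868137105574
```

View pics/w10.png

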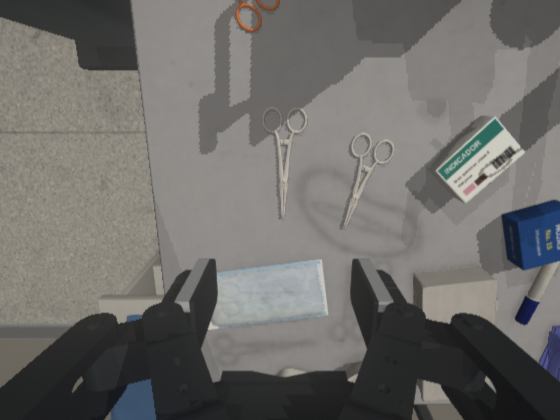

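Both clamps lie unmoved, at (284,165) and (365,180). The tips probably passed over the plate, so I'll check heights.

```bash
python3 - <<'E'
from h import *
d=dict(np.load('pics/w10.npz')); P=cloud(d); print(d['K'].round(1).tolist())
Z=P[...,2]; print('bench',np.percentile(Z[100:240,180:260],[5,50,95]).round(1), np.percentile(Z[60:100,400:420],50))
g=d['frame'].astype(int).max(-1); reg=np.zeros_like(g,bool); reg[100:222,258:312]=1; m=reg&(g>165); print('clamp',m.sum(),np.percentile(Z[m],[5,50,95]).round(1))
p=px(d,283,218,3.5);r=px(d,285,107,3.5);print(p,r,(p+r)/2)
d=dict(np.load('pics/w9.npz')); p=px(d,283,344,3.5);r=px(d,287,113,3.5);print('w9',p,r,(p+r)/2); Z=cloud(d)[...,2]; print(np.percentile(Z[60:110,280:300],50))
E
```

```text
[[339.5, 0.0, 283.5], [0.0, 339.5, 208.1], [0.0, 0.0, 1.0]]
bench [-0.9  0.5  1.8] 0.40042350115430736
clamp 368 [2.9 5.1 6.8]
[ 466.27760081 -432.91666535    3.5       ] [ 468.56222821 -291.62135195    3.5       ] [ 467.41991451 -362.26900865    3.5       ]
w9 [ 466.02809192 -432.41768672    3.5       ] [ 467.7518556  -291.03057313    3.5       ] [ 466.88997376 -361.72412992    3.5       ]
0.28813952279438126
```

Request:
{"name": "apply_moves", "arguments": {"series": "0 0 0.13 0 -0.1;0 0 0.13 0 -0.1;0 0 0.13 0 -0.1;0 0 0.13 0 -0.1;0 0 0.13 0 -0.1"}}

```text
time: 19.55
tool_pos: [468.4, -363.7, 72.6]
tcp_rot: [179.8, 0.1, 90.0]
ft_force: [0.2, -1.0, 0.1]
finger_gap: 46.7
grip_force: 0.0
```

Request:
{"name": "apply_moves", "arguments": {"series": "0 0 0.13 0 -0.1;0 0 0.09 0 -0.1;0 0 0 0 -0.1;0 0 0 0 -0.1"}}

```text
time: 19.88
tool_pos: [467.0, -362.4, 5.9]
tcp_rot: [-179.9, -0.1, 90.0]
ft_force: [0.7, -0.1, 0.9]
finger_gap: 47.1
grip_force: 0.0
```

Request:
{"name": "apply_moves", "arguments": {"series": "0 0 0.01 0 -0.1;0 0 0.01 0 -0.1;0 0 0 0 -0.1;0 0 0 0 -0.1"}}

```text
time: 20.22
tool_pos: [468.3, -363.6, 1.7]
tcp_rot: [179.9, 0.1, 90.0]
ft_force: [0.4, 0.1, 0.0]
finger_gap: 46.8
grip_force: 0.0
```

Request:
{"name": "apply_moves", "arguments": {"series": "0 0 0.01 0 -0.1;0 0 0 0 -0.1;0 0 0 0 -0.1"}}

```text
time: 20.47
tool_pos: [467.2, -362.6, -3.1]
tcp_rot: [-180.0, -0.0, 90.0]
ft_force: [-0.7, 0.5, -0.1]
finger_gap: 47.0
grip_force: 0.0
```

Request:
{"name": "apply_moves", "arguments": {"series": "0 0 0.01 0 -0.1;0 0 0 0 -0.1;0 0 0 0 -0.1"}}

```text
time: 20.72
tool_pos: [467.0, -362.4, -6.5]
tcp_rot: [-180.0, -0.0, 90.0]
ft_force: [0.4, 0.5, 0.2]
finger_gap: 46.6
grip_force: 0.0
```

Request:
{"name": "apply_moves", "arguments": {"series": "0 0 0.007 0 -0.1;0 0 0 0 -0.1;0 0 0 0 -0.1"}}

```text
time: 20.97
tool_pos: [467.1, -362.6, -8.4]
tcp_rot: [-180.0, -0.0, 90.0]
ft_force: [-0.9, 0.2, -0.4]
finger_gap: 46.8
grip_force: 0.0
```

Request:
{"name": "apply_moves", "arguments": {"series": "0 0 -0.008 0 -0.1;0 0 0 0 0.05;0 0 0 0 0.05;0 0 0 0 0.05"}}

```text
time: 21.3
tool_pos: [467.4, -362.8, -5.6]
tcp_rot: [180.0, 0.0, 90.0]
ft_force: [-0.4, -0.0, -0.8]
finger_gap: 40.7
grip_force: 0.0
```

Request:
{"name": "apply_moves", "arguments": {"series": "0 0 0 0 0.15;0 0 0 0 0.15;0 0 0 0 0.15"}}

```text
time: 21.55
tool_pos: [467.2, -362.7, -5.9]
tcp_rot: [-180.0, -0.0, 90.0]
ft_force: [0.0, -0.2, 0.1]
finger_gap: 36.0
grip_force: 0.0
```

Request:
{"name": "apply_moves", "arguments": {"series": "0 0 0 0 0.25;0 0 0 0 0.25;0 0 0 0 0.25"}}

```text
time: 21.8
tool_pos: [467.2, -362.7, -5.9]
tcp_rot: [-180.0, -0.0, 90.0]
ft_force: [-0.2, 0.1, 0.3]
finger_gap: 31.9
grip_force: 0.0
```

Request:
{"name": "apply_moves", "arguments": {"series": "0 0 0 0 0.35;0 0 0 0 0.35;0 0 0 0 0.35"}}

```text
time: 22.05
tool_pos: [467.2, -362.7, -5.8]
tcp_rot: [-180.0, -0.0, 90.0]
ft_force: [0.3, -0.4, 0.3]
finger_gap: 27.8
grip_force: 0.0
```

Request:
{"name": "apply_moves", "arguments": {"series": "0 0 0 0 0.5;0 0 0 0 0.5;0 0 0 0 0.5"}}

```text
time: 22.3
tool_pos: [467.3, -362.7, -5.8]
tcp_rot: [180.0, 0.0, 90.0]
ft_force: [0.8, 0.3, 0.1]
finger_gap: 21.4
grip_force: 0.0
```

```bash
python3 - <<'E'
from h import *
d=snap('wrist','w11'); s=sense(); print(s['tool_pos'],s['finger_gap'])
o=np.hstack([cv2.resize(d['frame'][100:400,130:430],(500,500))]); cv2.imwrite('pics/w11c.png',o)
E
```

```text
[ 467.24750787 -362.67039032   -5.83412951] 21.367735353521674
```

View pics/w11c.png

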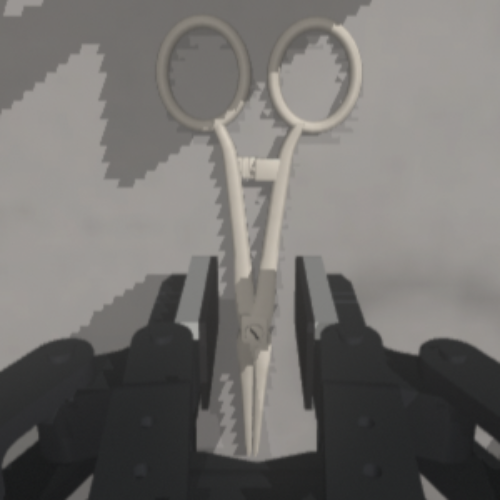

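The fingers straddle the clamp's joint but appear to hover above the bench. I'll measure the fingertip height from depth.

```bash
python3 - <<'E'
from h import *
d=dict(np.load('pics/w11.npz')); P=cloud(d); g=d['frame'].max(-1)
for v in(250,254,258,262,270,280,300):
    print(v,[(u,P[v,u].round(0).tolist(),int(g[v,u])) for u in(238,246,252,256,312,320)])
m=np.zeros(g.shape,bool); m[250:345,225:258]=1; m[250:345,305:345]=1; m&=(d['depth']>0)
Q=P[m]; q=Q[Q[:,2]>4]; print(np.percentile(q[:,2],[0,1,5,20,50]), len(q))
E
```

```text
250 [(238, [444.0, -359.0, -0.0], 156), (246, [448.0, -359.0, 0.0], 156), (252, [451.0, -359.0, 0.0], 157), (256, [453.0, -359.0, -0.0], 157), (312, [481.0, -359.0, 0.0], 154), (320, [485.0, -359.0, 0.0], 153)]
254 [(238, [444.0, -361.0, -0.0], 157), (246, [450.0, -352.0, 19.0], 128), (252, [453.0, -352.0, 19.0], 129), (256, [455.0, -353.0, 18.0], 86), (312, [479.0, -353.0, 19.0], 124), (320, [483.0, -352.0, 19.0], 128)]
258 [(238, [444.0, -363.0, -0.0], 157), (246, [451.0, -352.0, 23.0], 128), (252, [453.0, -352.0, 23.0], 129), (256, [455.0, -352.0, 23.0], 63), (312, [479.0, -352.0, 23.0], 94), (320, [483.0, -352.0, 23.0], 129)]
262 [(238, [444.0, -365.0, 0.0], 156), (246, [451.0, -353.0, 26.0], 128), (252, [454.0, -352.0, 27.0], 129), (256, [455.0, -353.0, 27.0], 58), (312, [479.0, -352.0, 27.0], 65), (320, [482.0, -352.0, 27.0], 129)]
270 [(238, [448.0, -356.0, 27.0], 53), (246, [452.0, -352.0, 35.0], 128), (252, [454.0, -352.0, 34.0], 124), (256, [456.0, -353.0, 33.0], 56), (312, [478.0, -352.0, 34.0], 57), (320, [481.0, -352.0, 35.0], 128)]
280 [(238, [450.0, -352.0, 43.0], 113), (246, [453.0, -353.0, 42.0], 128), (252, [455.0, -353.0, 42.0], 57), (256, [456.0, -354.0, 39.0], 51), (312, [478.0, -352.0, 43.0], 52), (320, [481.0, -352.0, 42.0], 128)]
300 [(238, [452.0, -352.0, 57.0], 50), (246, [454.0, -355.0, 52.0], 162), (252, [456.0, -355.0, 52.0], 59), (256, [456.0, -362.0, 41.0], 47), (312, [478.0, -359.0, 45.0], 47), (320, [480.0, -355.0, 52.0], 118)]
[14.74027592 19.37680894 24.1720832  35.35626286 51.81330013] 5745
```

```bash
python3 - <<'E'
from h import *
for n,gap,z in(('w8',85,265),('w10',60,268),('w9',51,22),('w11',21,-6)):
    d=dict(np.load(f'pics/{n}.npz')); P=cloud(d)
    m=np.zeros(P.shape[:2],bool); m[240:345,130:430]=1
    g=d['frame'].astype(int); grey=(g.max(-1)-g.min(-1)<12)
    m&=(d['depth']>0)&(d['depth']<190)&(P[...,2]>z+1)&grey; q=P[m]
    print(n,gap,len(q),(np.percentile(q[:,2],[0,.2,1,3])-z).round(1))
E
```

```text
w8 85 6525 [33.1 33.9 34.9 36.7]
w10 60 9366 [25.5 26.3 28.4 31.3]
w9 51 10048 [22.9 24.7 27.1 30.3]
w11 21 29733 [4.2 4.9 5.2 5.4]
```

Request:
{"name": "apply_moves", "arguments": {"series": "0 0 0 0 -0.1;0 0 0 0 -0.1;0 0 0 0 -0.1;0 0 0 0 -0.1"}}

```text
time: 22.68
tool_pos: [467.3, -362.7, -5.8]
tcp_rot: [180.0, -0.0, 90.0]
ft_force: [-0.2, -0.1, -0.1]
finger_gap: 46.9
grip_force: 0.0
```

Request:
{"name": "apply_moves", "arguments": {"series": "0 0 0.02 0 -0.1;0 0 0.015 0 -0.1;0 0 0 0 -0.1"}}

```text
time: 22.93
tool_pos: [466.4, -361.9, -17.9]
tcp_rot: [-179.9, -0.1, 90.0]
ft_force: [-0.3, -0.0, -0.1]
finger_gap: 47.1
grip_force: 0.0
```

Request:
{"name": "apply_moves", "arguments": {"series": "0 0 0.014 0 -0.1;0 0 0 0 -0.1;0 0 0 0 -0.1"}}

```text
time: 23.18
tool_pos: [467.0, -362.5, -21.0]
tcp_rot: [-180.0, -0.0, 90.0]
ft_force: [0.1, 0.5, 0.5]
finger_gap: 46.9
grip_force: 0.0
```

Request:
{"name": "apply_moves", "arguments": {"series": "0 0 0 0 0.05;0 0 0 0 0.15;0 0 0 0 0.25;0 0 0 0 0.3;0 0 0 0 0.3"}}

```text
time: 23.6
tool_pos: [467.5, -362.8, -19.9]
tcp_rot: [180.0, 0.0, 90.0]
ft_force: [-1.1, 2.2, 6.1]
finger_gap: 31.2
grip_force: 42.7
```

Request:
{"name": "apply_moves", "arguments": {"series": "0 0 -0.03 0 1;0 0 -0.06 0 1;0 0 -0.1 0 1;0 0 -0.12 0 1;0 0 -0.12 0 1", "squeeze": 60}}

```text
time: 24.02
tool_pos: [466.5, -362.1, 109.5]
tcp_rot: [-179.9, -0.1, 90.0]
ft_force: [-0.1, -1.0, -0.1]
finger_gap: 29.9
grip_force: 57.4
```

Request:
{"name": "apply_moves", "arguments": {"series": "0 0 -0.12 0 1;0 0 -0.12 0 1;0 0 -0.12 0 1;0 0 -0.12 0 1;0 0 -0.12 0.0228 1"}}

```text
time: 24.43
tool_pos: [466.9, -362.4, 290.9]
tcp_rot: [180.0, 0.0, 87.4]
ft_force: [1.1, -0.4, -0.6]
finger_gap: 29.6
grip_force: 57.4
```

Request:
{"name": "apply_moves", "arguments": {"series": "0.1 0.023 0 0 1;0.129 0.03 0 0 1;0.129 0.03 0 0 1;0.129 0.03 0 0 1;0.129 0.03 0 0 1"}}

```text
time: 24.85
tool_pos: [518.5, -178.4, 289.1]
tcp_rot: [180.0, 0.0, 87.4]
ft_force: [0.3, 0.8, -0.2]
finger_gap: 29.6
grip_force: 57.4
```

Request:
{"name": "apply_moves", "arguments": {"series": "0.129 0.03 0 0 1;0.129 0.03 0 0 1;0.129 0.03 0 0 1;0.129 0.03 0 0 1;0.129 0.03 0 0 1"}}

```text
time: 25.27
tool_pos: [572.3, 13.2, 289.2]
tcp_rot: [179.9, 0.0, 87.4]
ft_force: [0.2, -0.4, -0.7]
finger_gap: 30.1
grip_force: 57.4
```

Request:
{"name": "apply_moves", "arguments": {"series": "0.129 0.03 0 0 1;0.03 0.006 0 0 1;0 0 0 0 1;0 0 0 0 1"}}

```text
time: 25.6
tool_pos: [585.0, 58.6, 288.6]
tcp_rot: [-180.0, 0.0, 87.5]
ft_force: [-0.3, -0.6, -0.3]
finger_gap: 29.7
grip_force: 57.4
```

```bash
python3 - <<'E'
from h import *
s=sense(); print(s['tool_pos'],s['tcp_rot'],s['finger_gap'],s['grip_force'])
go(584,60,100,87.4)
# refined bath geometry from wrist
d=snap('wrist','w12'); P=cloud(d); X,Y,Z=[P[...,i] for i in range(3)]
m=(Z>93)&(Z<107)&(X>500)&(X<760)&(Y>-110)&(Y<170)
q=cv2.minAreaRect(P[m][:,:2].astype(np.float32)); print('rim',m.sum(),q)
t=snap('top','top12'); P=cloud(t); X,Y,Z=[P[...,i] for i in range(3)]
for n,c in(('fl',(567,402)),):pass
E
```

```text
[584.9937788   58.63597315 288.60044694] [-1.79992476e+02  3.11041610e-02  8.74905113e+01] 29.67688612849375 57.4491391464835
turn rows 1 twist each 0.0008 new yaw 87.4 j6 3.0 j1 1.0
shift rows 5 each [0.0009, -0.0007, 0.1257] total [0.0044, -0.0035, 0.6287]
rim 6807 ((628.0159912109375, 27.432945251464844), (276.6267395019531, 201.3673553466797), 87.21991729736328)
```

Request:
{"name": "apply_moves", "arguments": {"series": "0 0 0.12 0 1;0 0 0.12 0 1;0 0 0.12 0 1;0 0 0.12 0 1;0 0 0.12 0 1"}}

```text
time: 26.12
tool_pos: [585.0, 56.4, 107.4]
tcp_rot: [179.9, 0.0, 87.3]
ft_force: [-0.2, -0.1, -0.2]
finger_gap: 29.5
grip_force: 57.5
```

Request:
{"name": "apply_moves", "arguments": {"series": "0 0 0.12 0 1;0 0 0.06 0 1;0 0 0.05 0 1;0 0 0 0 1;0 0 0 0 1"}}

```text
time: 26.53
tool_pos: [584.4, 57.0, 39.0]
tcp_rot: [-179.9, 0.0, 87.3]
ft_force: [0.4, 0.0, 0.3]
finger_gap: 30.3
grip_force: 57.5
```

Request:
{"name": "apply_moves", "arguments": {"series": "0 0 0 0 0.1;0 0 0 0 0.1;0 0 0 0 0.1;0 0 0 0 0.1"}}

```text
time: 26.87
tool_pos: [586.2, 58.3, 41.0]
tcp_rot: [179.9, -0.0, 87.4]
ft_force: [-0.4, 1.0, 0.9]
finger_gap: 38.3
grip_force: 0.0
```

Request:
{"name": "apply_moves", "arguments": {"series": "0 0 -0.08 0 0;0 0 -0.12 0 0;0 0 -0.12 0 0;0 0 -0.12 0 -1;0 0 -0.12 0 -1"}}

```text
time: 27.28
tool_pos: [585.0, 58.5, 209.8]
tcp_rot: [180.0, -0.0, 87.4]
ft_force: [0.7, -0.3, -0.4]
finger_gap: 65.3
grip_force: 0.0
```

Request:
{"name": "apply_moves", "arguments": {"series": "0 0 -0.12 0 -1;0 0 -0.12 0 -1;0 0 -0.05 0 -1;0 0 0 0 -1"}}

```text
time: 27.62
tool_pos: [587.6, 58.6, 301.6]
tcp_rot: [179.4, -0.0, 87.4]
ft_force: [0.3, 0.1, 0.9]
finger_gap: 85.7
grip_force: 0.0
```

```bash
cat >> h.py <<'E'
def metal(n,box,zr):
    "elongated bright blob inside world box: returns PCA"
    d=snap(n); P=cloud(d); X,Y,Z=[P[...,i] for i in range(3)]
    g=d['frame'].astype(int); m=(X>box[0])&(X<box[1])&(Y>box[2])&(Y<box[3])&(Z>zr[0])&(Z<zr[1])&(g.max(-1)-g.min(-1)<45)
    return d,P,m,g.max(-1)
E
python3 - <<'E'
from h import *
s=sense(); print(s['tool_pos'],s['tcp_rot'],s['finger_gap'])
# B in top image vs start
a=dict(np.load('pics/top0.npz')); b=snap('top','top13')
roi=(slice(205,262),slice(375,440)); D=np.abs(a['frame'].astype(int)-b['frame'].astype(int)).max(-1)[roi]; ys,xs=np.where(D>35); print('changed px',len(ys), (xs.min()+375,xs.max()+375,ys.min()+205,ys.max()+205) if len(ys) else '')
w=snap('wrist','w13'); P=cloud(w); Z=P[...,2]; g=w['frame'].max(-1)
m=(g>150)&(Z>45)&(Z<75)&(P[...,0]>545)&(P[...,0]<715)&(P[...,1]>-80)&(P[...,1]<135); q=P[m]; print(m.sum()); 
if m.sum()>20: print(q.min(0).round(),q.max(0).round(),np.median(q,0).round())
E
```

```text
[587.55264597  58.56850904 301.58444039] [ 1.79402422e+02 -3.31855837e-02  8.74144319e+01] 85.72284263639557
changed px 1 (np.int64(394), np.int64(394), np.int64(254), np.int64(254))
1366
[545.  -8.  49.] [700. 127.  59.] [586.  62.  53.]
```

```bash
python3 - <<'E'
from h import *
go(564,-388,301,76.5)
E
```

```text
turn rows 2 twist each 0.0476 new yaw 76.5 j6 3.0 j1 1.0
shift rows 12 each [-0.122, 0.0231, -0.0015] total [-1.464, 0.2773, -0.0181]
```

Request:
{"name": "apply_moves", "arguments": {"series": "0 0 0 0.0476 -1;0 0 0 0.0476 -1;-0.122 0.0231 0 0 -1;-0.122 0.0231 0 0 -1;-0.122 0.0231 0 0 -1"}}

```text
time: 28.13
tool_pos: [578.6, -53.6, 291.9]
tcp_rot: [-179.8, 0.0, 76.6]
ft_force: [0.6, 0.2, 0.2]
finger_gap: 85.7
grip_force: 0.0
```

Request:
{"name": "apply_moves", "arguments": {"series": "-0.122 0.0231 0 0 -1;-0.122 0.0231 0 0 -1;-0.122 0.0231 0 0 -1;-0.122 0.0231 0 0 -1;-0.122 0.0231 0 0 -1"}}

```text
time: 28.55
tool_pos: [569.4, -240.5, 291.9]
tcp_rot: [-179.8, -0.1, 76.5]
ft_force: [0.7, -0.8, -0.6]
finger_gap: 85.5
grip_force: 0.0
```

Request:
{"name": "apply_moves", "arguments": {"series": "-0.122 0.0231 0 0 -1;-0.122 0.0231 0 0 -1;-0.122 0.0231 0 0 -1;-0.122 0.0231 0 0 -1;0 0 0.12 0 -1"}}

```text
time: 28.97
tool_pos: [563.7, -396.9, 264.1]
tcp_rot: [179.5, 0.4, 76.2]
ft_force: [1.6, -0.8, 2.2]
finger_gap: 85.4
grip_force: 0.0
```

Request:
{"name": "apply_moves", "arguments": {"series": "0 0 0.12 0 -1;0 0 0.05 0 -1;0 0 0 0 -1;0 0 0 0 -1;0 0 0 0 -1"}}

```text
time: 29.38
tool_pos: [563.8, -388.1, 208.4]
tcp_rot: [180.0, 0.0, 76.5]
ft_force: [-0.5, 0.3, 0.6]
finger_gap: 85.4
grip_force: 0.0
```

```bash
python3 - <<'E'
from h import *
s=sense(); print(s['tool_pos'],s['tcp_rot'],s['finger_gap'])
d=snap('wrist','w14'); P=cloud(d); g=d['frame'].astype(np.uint8); gr=cv2.cvtColor(g,cv2.COLOR_BGR2GRAY)
th=cv2.morphologyEx(gr,cv2.MORPH_TOPHAT,np.ones((25,25)))
m=((th>28)&(np.hypot(P[...,0]-564,P[...,1]+388)<130)&(P[...,2]<14)).astype(np.uint8); m[250:]=0
m=cv2.morphologyEx(m,cv2.MORPH_CLOSE,np.ones((7,7)))
n,l,st,ce=cv2.connectedComponentsWithStats(m)
for i in range(1,n):
    if st[i,4]<60: continue
    ys,xs=np.where(l==i); W=np.array([px(d,x,y,3.5)[:2] for x,y in zip(xs,ys)],np.float32); q=cv2.minAreaRect(W); print(st[i],np.round(q[0],1),np.round(q[1],1),round(q[2],1),'mean',W.mean(0).round(1))
E
```

```text
[ 563.75266968 -388.06882454  208.43960639] [1.79956060e+02 2.35894506e-02 7.65094753e+01] 85.42064468048433
[ 261  114   51  112 2110] [ 566.  -385.9] [122.9  52.9] 75.5 mean [ 572.  -359.8]
```

Request:
{"name": "apply_moves", "arguments": {"series": "0.003 0.003 0.12 0 -0.1;0 0 0.12 0 -0.1;0 0 0.12 0 -0.1;0 0 0.12 0 -0.1;0 0 0.12 0 -0.1"}}

```text
time: 29.85
tool_pos: [566.2, -388.4, 28.9]
tcp_rot: [179.8, 0.1, 76.5]
ft_force: [0.1, -0.4, -0.1]
finger_gap: 47.1
grip_force: 0.0
```

Request:
{"name": "apply_moves", "arguments": {"series": "0 0 0.11 0 -0.1;0 0 0.025 0 -0.1;0 0 0.018 0 -0.1;0 0 0.01 0 -0.1;0 0 0 0 -0.1"}}

```text
time: 30.27
tool_pos: [566.3, -388.7, -18.6]
tcp_rot: [179.8, 0.1, 76.5]
ft_force: [-0.1, 0.6, -0.2]
finger_gap: 47.1
grip_force: 0.0
```

Request:
{"name": "apply_moves", "arguments": {"series": "0 0 0 0 -0.1;0 0 0 0 -0.1"}}

```text
time: 30.43
tool_pos: [566.1, -388.7, -18.6]
tcp_rot: [179.8, 0.1, 76.5]
ft_force: [-0.5, 0.1, -0.7]
finger_gap: 47.1
grip_force: 0.0
```

Request:
{"name": "apply_moves", "arguments": {"series": "0 0 0.008 0 -0.1;0 0 0 0 0.05;0 0 0 0 0.15;0 0 0 0 0.3;0 0 0 0 0.3"}}

```text
time: 30.85
tool_pos: [565.7, -388.8, -20.3]
tcp_rot: [179.8, 0.1, 76.5]
ft_force: [-5.0, 2.2, 16.8]
finger_gap: 31.0
grip_force: 55.8
```

Request:
{"name": "apply_moves", "arguments": {"series": "0 0 0 0 1;0 0 0 0 1;0 0 0 0 1;0 0 -0.03 0 1;0 0 -0.06 0 1"}}

```text
time: 31.27
tool_pos: [562.9, -386.2, 1.4]
tcp_rot: [-179.8, -0.1, 76.5]
ft_force: [-0.5, 0.6, -2.3]
finger_gap: 30.3
grip_force: 56.2
```

Request:
{"name": "apply_moves", "arguments": {"series": "0 0 -0.12 0 1;0 0 -0.12 0 1;0 0 -0.12 0 1;0 0 -0.12 0 1;0 0 -0.12 0 1"}}

```text
time: 31.68
tool_pos: [564.3, -387.2, 185.4]
tcp_rot: [180.0, 0.0, 76.5]
ft_force: [1.1, 0.1, -0.9]
finger_gap: 30.5
grip_force: 56.3
```

Request:
{"name": "apply_moves", "arguments": {"series": "0 0 -0.12 0 1;0 0 -0.12 0 1;0 0 -0.12 0 1;0 0 0 -0.0476 1;0 0 0 -0.0476 1"}}

```text
time: 32.1
tool_pos: [565.8, -388.4, 296.5]
tcp_rot: [179.6, 0.3, 87.6]
ft_force: [0.2, -0.3, -1.2]
finger_gap: 30.5
grip_force: 56.3
```

```bash
python3 - <<'E'
from h import *
s=sense(); print(s['tool_pos'],s['tcp_rot'],s['finger_gap'],s['grip_force'])
go(623,-14,300,87.3)
E
```

```text
[ 565.82471862 -388.41615306  296.51426517] [179.63618267   0.26464969  87.62847697] 30.51717476200587 56.28154658056701
turn rows 1 twist each 0.0029 new yaw 87.3 j6 -36.0 j1 -39.0
shift rows 10 each [0.1256, 0.0132, -0.0012] total [1.2556, 0.1316, -0.0116]
```

Request:
{"name": "apply_moves", "arguments": {"series": "0.1256 0.0128 0 0 1;0.1256 0.0128 0 0 1;0.1256 0.0128 0 0 1;0.1256 0.0128 0 0 1;0.1256 0.0128 0 0 1"}}

```text
time: 32.52
tool_pos: [592.1, -198.4, 291.6]
tcp_rot: [180.0, 0.0, 87.4]
ft_force: [0.3, -0.3, -0.7]
finger_gap: 30.6
grip_force: 56.3
```

Request:
{"name": "apply_moves", "arguments": {"series": "0.1256 0.0128 0 0 1;0.1256 0.0128 0 0 1;0.1256 0.0128 0 0 1;0.1256 0.0128 0 0 1;0.1256 0.0128 0 0 1"}}

```text
time: 32.93
tool_pos: [619.8, -10.8, 291.8]
tcp_rot: [180.0, 0.0, 87.4]
ft_force: [1.8, -0.6, 0.2]
finger_gap: 30.6
grip_force: 56.3
```

Request:
{"name": "apply_moves", "arguments": {"series": "0 0 0.1 0 1;0 0 0.12 0 1;0 0 0.12 0 1;0 0 0.12 0 1;0 0 0.12 0 1"}}

```text
time: 33.35
tool_pos: [620.0, -12.4, 116.4]
tcp_rot: [179.9, 0.0, 87.4]
ft_force: [0.4, -0.7, -0.6]
finger_gap: 30.8
grip_force: 56.9
```

Request:
{"name": "apply_moves", "arguments": {"series": "0 0 0.12 0 1;0 0 0.1 0 1;0 0 0.05 0 1;0 0 0 0 1;0 0 0 0 1"}}

```text
time: 33.77
tool_pos: [619.5, -12.7, 36.0]
tcp_rot: [-179.9, -0.0, 87.4]
ft_force: [0.8, 1.1, 0.7]
finger_gap: 28.5
grip_force: 55.2
```

Request:
{"name": "apply_moves", "arguments": {"series": "0 0 0 0 0.1;0 0 0 0 0.1;0 0 0 0 0.1;0 0 0 0 0.1;0 0 -0.03 0 0.1"}}

```text
time: 34.18
tool_pos: [618.8, -12.6, 44.2]
tcp_rot: [-179.9, -0.0, 87.4]
ft_force: [-0.8, 0.0, -1.3]
finger_gap: 38.8
grip_force: 0.0
```

Request:
{"name": "apply_moves", "arguments": {"series": "0 0 -0.08 0 0.1;0 0 -0.12 0 0.1;0 0 -0.12 0 0.1;0 0 -0.12 0 0.1;0 -0.05 -0.12 0 0.1"}}

```text
time: 34.6
tool_pos: [605.9, -12.2, 215.9]
tcp_rot: [179.9, 0.0, 87.4]
ft_force: [0.4, -0.2, 0.3]
finger_gap: 38.6
grip_force: 0.0
```

Request:
{"name": "apply_moves", "arguments": {"series": "0 -0.1 -0.12 0 1;0 -0.1 -0.1 0 1;0 0 0 0 1;0 0 0 0 1"}}

```text
time: 34.93
tool_pos: [549.6, -9.6, 279.4]
tcp_rot: [179.6, 0.0, 87.4]
ft_force: [-0.1, 0.3, 0.3]
finger_gap: 0.5
grip_force: 0.0
```

```bash
python3 - <<'E'
from h import *
s=sense(); print(s['tool_pos'],s['tcp_rot'],s['finger_gap'])
w=snap('wrist','w15'); P=cloud(w); Z=P[...,2]; g=w['frame'].max(-1)
print('maxz inside', np.percentile(Z[(P[...,0]>550)&(P[...,0]<700)&(P[...,1]>-70)&(P[...,1]<125)&(Z<140)],[50,99,99.9]))
t=snap('top','top15'); a=dict(np.load('pics/top0.npz'));
hsv=cv2.cvtColor(t['frame'],cv2.COLOR_BGR2HSV); P=cloud(t);X,Y,Z=[P[...,i] for i in range(3)]
red=((hsv[...,0]<8)|(hsv[...,0]>172))&(hsv[...,1]>130)&(Z>110)&(X<720)&(X>580)&(Y>100)&(Y<260); print('red',P[red].min(0),P[red].max(0),np.median(P[red],0))
c=(np.hypot(X-567,Y-399)<35)&(Z>120); print('bottle',P[c].mean(0),Z[c].max())
cr=lambda f:cv2.resize(f[150:300,215:435],(528,360))
cv2.imwrite('pics/fin15.png',np.vstack([np.hstack([cv2.resize(w['frame'],(400,300)),cv2.resize(t['frame'][120:300,130:370],(400,300))]),np.hstack([cv2.resize(t['frame'][150:300,300:500],(400,300)),cv2.resize(snap('scene','sc15')['frame'],(400,300))])]))
E
```

```text
[549.64817968  -9.57132377 279.3806393 ] [1.79564459e+02 2.87910277e-02 8.74023630e+01] 0.5154508427011636
maxz inside [51.22350066 56.1392708  57.62102178]
red [656.68469624 167.27573218 138.87434202] [672.7526806  214.61250889 154.58201031] [662.96872549 190.84712352 148.11838977]
bottle [563.04286341 391.44972786 141.01959123] 166.62458510483907
```

View pics/fin15.png

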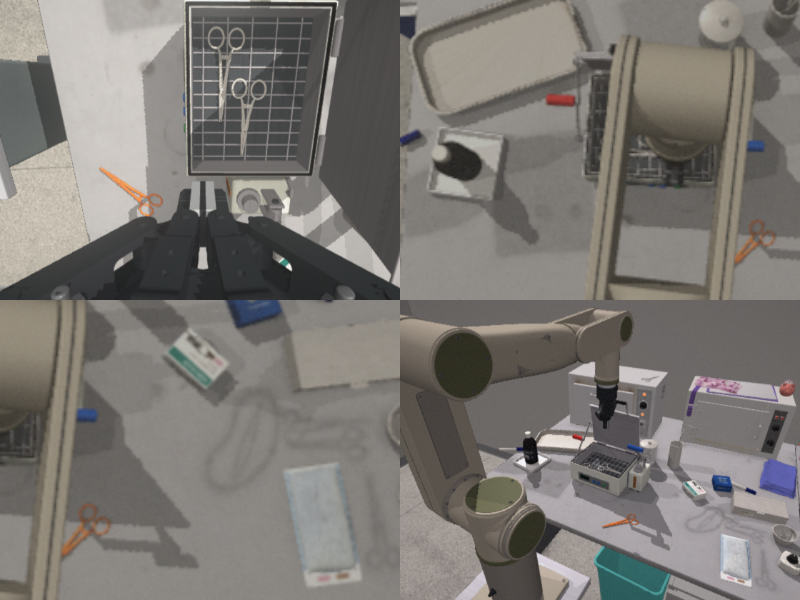

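The picture shows both clamps in the basket, the bottle upright in the tray, a clear bench and the decoys untouched. Next is the knuckle knob, with the gripper shut.

```bash
python3 - <<'E'
from h import *
go(560,204,260)
go(661,204,260)
E
```

```text
shift rows 6 each [0.1188, 0.0009, 0.0076] total [0.7127, 0.0056, 0.0454]
shift rows 6 each [0.1213, 0.057, 0.0076] total [0.728, 0.3419, 0.0454]
```

Request:
{"name": "apply_moves", "arguments": {"series": "0.118 0 0 0 1;0.118 0 0 0 1;0.118 0 0 0 1;0.118 0 0 0 1;0.118 0 0 0 1", "squeeze": 40}}

```text
time: 35.5
tool_pos: [556.4, 168.8, 272.2]
tcp_rot: [-179.8, 0.1, 87.4]
ft_force: [0.6, -0.7, -0.0]
finger_gap: -0.2
grip_force: 0.0
```

Request:
{"name": "apply_moves", "arguments": {"series": "0.118 0 0 0 1;0.01 0.11 0 0 1;0.01 0.11 0 0 1;0.005 0.12 0 0 1;0 0 0 0 1"}}

```text
time: 35.92
tool_pos: [663.9, 204.9, 265.5]
tcp_rot: [-179.5, 0.2, 87.4]
ft_force: [0.8, 0.3, -2.4]
finger_gap: 0.3
grip_force: 0.0
```

```bash
python3 - <<'E'
from h import *
s=sense(); print(s['tool_pos'],s['tcp_rot'],s['joint_pos'].round())
d=snap('wrist','w16'); P=cloud(d); hsv=cv2.cvtColor(d['frame'],cv2.COLOR_BGR2HSV); X,Y,Z=[P[...,i] for i in range(3)]
red=((hsv[...,0]<8)|(hsv[...,0]>172))&(hsv[...,1]>120)&(Z>110)&(Z<175)&(Y>120)&(Y<260); print(red.sum(),P[red].min(0) if red.any() else '',P[red].max(0) if red.any() else '')
go(661,204,150)
E
```

```text
[663.85231666 204.86385556 265.46937575] [-179.45526286    0.19954721   87.35233909] [13. 22. 62. -0. 96. 16.]
1197 [655.88673046 167.51135117 136.08293831] [675.96532773 217.17408055 153.77060675]
shift rows 3 each [-0.0011, -0.0008, 0.1297] total [-0.0032, -0.0023, 0.389]
```

Request:
{"name": "apply_moves", "arguments": {"series": "0 0 0.1 0 1;0 0 0.1 0 1;0 0 0.1 0 1;0 0 0.09 0 1;0 0 0 0 1"}}

```text
time: 36.38
tool_pos: [655.6, 204.5, 148.6]
tcp_rot: [-179.3, 0.2, 87.4]
ft_force: [-0.9, -0.4, -1.6]
finger_gap: -0.4
grip_force: 0.0
```

Request:
{"name": "apply_moves", "arguments": {"series": "0 0 0.015 0 1;0 0 0.015 0 1;0 0 0 0 1"}}

```text
time: 36.63
tool_pos: [661.5, 205.8, 150.2]
tcp_rot: [179.9, -0.0, 87.4]
ft_force: [0.8, -0.4, -0.8]
finger_gap: -0.1
grip_force: 0.0
```

Request:
{"name": "apply_moves", "arguments": {"series": "0 0.004 0.012 0 1;0 0.006 0.012 0 1;0 0 0 0 1"}}

```text
time: 36.88
tool_pos: [664.3, 205.4, 141.7]
tcp_rot: [180.0, -0.0, 87.4]
ft_force: [-0.9, 0.1, 0.4]
finger_gap: 0.4
grip_force: 0.0
```

Request:
{"name": "apply_moves", "arguments": {"series": "0 0.004 0.015 0 1;0 0.004 0.01 0 1;0 0 0 0 1"}}

```text
time: 37.13
tool_pos: [665.9, 205.1, 132.8]
tcp_rot: [-179.9, 0.0, 87.4]
ft_force: [-0.2, 0.2, 0.4]
finger_gap: -0.2
grip_force: 0.0
```

Request:
{"name": "apply_moves", "arguments": {"series": "0 0.008 0.015 0 1;0 0.006 0.012 0 1;0 0 0 0 1"}}

```text
time: 37.38
tool_pos: [672.5, 205.0, 126.9]
tcp_rot: [179.8, -0.0, 87.4]
ft_force: [1.1, 0.7, 3.2]
finger_gap: 0.1
grip_force: 1.2
```

Request:
{"name": "apply_moves", "arguments": {"series": "0 0.008 0.012 0 1;0 0.008 0.012 0 1;0 0 0 0 1"}}

```text
time: 37.63
tool_pos: [677.9, 204.8, 120.4]
tcp_rot: [179.7, -0.1, 87.4]
ft_force: [2.9, -0.6, 5.0]
finger_gap: 0.1
grip_force: 2.2
```

```bash
cat >> h.py <<'E'
def red(n='wrist'):
    d=snap(n); P=cloud(d); hsv=cv2.cvtColor(d['frame'],cv2.COLOR_BGR2HSV); X,Y,Z=[P[...,i] for i in range(3)]
    m=((hsv[...,0]<8)|(hsv[...,0]>172))&(hsv[...,1]>120)&(Z>60)&(Z<175)&(Y>140)&(Y<240)&(X>600)&(X<740); print(n,'red',m.sum(),*( [np.percentile(P[m],k,axis=0).round() for k in(2,50,98)] if m.any() else []))
def handle(n='top'):
    d=snap(n); P=cloud(d); X,Y,Z=[P[...,i] for i in range(3)]; v=d['frame'].max(-1)
    m=(Z>200)&(Z<370)&(X>480)&(X<720)&(abs(Y-28)<70)&(v<70); m2=m
    print(n,'handle',m.sum(),*( [np.percentile(P[m],k,axis=0).round() for k in(2,50,98)] if m.any() else []))
E
python3 - <<'E'
from h import *
red();red('top');red('scene');handle();handle('scene')
E
```

```text
wrist red 740 [668. 207. 125.] [677. 216. 136.] [686. 217. 141.]
top red 0
scene red 55 [664. 165. 129.] [669. 188. 137.] [676. 209. 144.]
top handle 233 [672. -29. 343.] [678.  27. 349.] [686.  84. 352.]
scene handle 153 [670. -30. 339.] [675.  26. 348.] [682.  89. 353.]
```

Request:
{"name": "apply_moves", "arguments": {"series": "0 0.007 0.01 0 1;0 0.007 0.01 0 1;0 0.006 0.01 0 1;0 0.006 0.01 0 1;0 0 0 0 1"}}

```text
time: 38.3
tool_pos: [685.2, 204.4, 108.0]
tcp_rot: [179.7, -0.0, 87.4]
ft_force: [3.6, -1.3, 5.2]
finger_gap: 0.3
grip_force: 2.7
```

Request:
{"name": "apply_moves", "arguments": {"series": "0 0.005 0.01 0 1;0 0.005 0.01 0 1;0 0.004 0.01 0 1;0 0.003 0.01 0 1;0 0 0 0 1"}}

```text
time: 38.72
tool_pos: [688.7, 204.2, 94.6]
tcp_rot: [179.9, -0.0, 87.4]
ft_force: [-0.5, 0.5, -0.0]
finger_gap: 0.0
grip_force: 0.0
```

```bash
python3 - <<'E'
from h import *
red();red('scene');handle();handle('scene'); s=sense(); print(s['tool_pos'],s['ft_force'])
E
```

```text
wrist red 745 [681. 206.  99.] [690. 215. 110.] [698. 216. 114.]
scene red 50 [678. 166. 102.] [682. 186. 110.] [690. 211. 116.]
top handle 258 [576. -23. 301.] [583.  32. 307.] [592.  90. 312.]
scene handle 220 [574. -39. 203.] [580.  17. 305.] [653.  89. 311.]
[687.58224578 204.29640914  94.10102197] [-0.21620637  0.75408095  0.48690114]
```

```bash
python3 - <<'E'
from h import *
for _ in range(3): handle()
print(sense()['time']); go(687,204,230)
E
```

```text
top handle 259 [576. -23. 300.] [583.  32. 307.] [592.  90. 311.]
top handle 261 [576. -23. 299.] [583.  35. 307.] [592.  91. 311.]
top handle 257 [576. -23. 300.] [583.  32. 307.] [592.  90. 311.]
39.0667
shift rows 4 each [-0.0003, -0.0005, -0.1131] total [-0.0011, -0.0022, -0.4525]
```

Request:
{"name": "apply_moves", "arguments": {"series": "0 0 -0.06 0 1;0 0 -0.12 0 1;0 0 -0.12 0 1;0 0 -0.12 0 1;0 0 -0.12 0 1"}}

```text
time: 39.48
tool_pos: [687.6, 204.3, 258.1]
tcp_rot: [-180.0, 0.0, 87.4]
ft_force: [-0.1, 0.0, 0.7]
finger_gap: 0.3
grip_force: 0.0
```

Request:
{"name": "apply_moves", "arguments": {"series": "0 0 -0.12 0 1;0 0 -0.12 0 1;0 0 -0.07 0 1;0 0 0 0 1;0 0 0 0 1"}}

```text
time: 39.9
tool_pos: [688.7, 204.6, 352.0]
tcp_rot: [179.8, -0.1, 87.4]
ft_force: [-0.4, -0.3, -1.0]
finger_gap: -0.1
grip_force: 0.0
```

Request:
{"name": "apply_moves", "arguments": {"series": "-0.0992 -0.0531 0 0 1;-0.0992 -0.0531 0 0 1;-0.0992 -0.0531 0 0 1;-0.0992 -0.0531 0 0 1;-0.0992 -0.0531 0 0 0"}}

```text
time: 40.32
tool_pos: [599.8, 58.2, 346.6]
tcp_rot: [-179.8, 0.0, 87.4]
ft_force: [-0.1, -0.4, 0.0]
finger_gap: 10.7
grip_force: 0.0
```

Request:
{"name": "apply_moves", "arguments": {"series": "-0.0992 -0.0531 0 0 -0.1;0 0 0 0 -0.1;0 0 0 0 -0.1;0 0 0 0 -0.1;0 0 0 0 -0.1"}}

```text
time: 40.73
tool_pos: [584.4, 31.1, 348.4]
tcp_rot: [-179.9, -0.0, 87.4]
ft_force: [-0.2, -0.3, -0.5]
finger_gap: 47.1
grip_force: 0.0
```

```bash
python3 - <<'E'
from h import *
s=sense(); print(s['tool_pos'],s['tcp_rot'],s['finger_gap'])
d=snap('wrist','w17'); P=cloud(d); X,Y,Z=[P[...,i] for i in range(3)]; v=d['frame'].max(-1)
m=(Z>285)&(Z<325)&(X>540)&(X<640)&(Y>-25)&(Y<85)&(d['depth']>120); m[260:]=False
print('wrist bar',m.sum(),[np.percentile(P[m],k,axis=0).round() for k in(2,50,98)] if m.any() else '')
d=snap('scene','sc17'); P=cloud(d); X,Y,Z=[P[...,i] for i in range(3)]; v=d['frame'].max(-1)
m=(Z>285)&(Z<325)&(X>540)&(X<640)&(Y>-25)&(Y<85)&(v<80); print('scene',m.sum(),[np.percentile(P[m],k,axis=0).round() for k in(2,50,98)] if m.any() else '')
go(584,30,268)
E
```

```text
[584.4459059   31.0622279  348.36867376] [-1.79897265e+02 -1.81670883e-02  8.74455768e+01] 47.09119059696075
wrist bar 2644 [array([577.,  10., 304.]), array([584.,  49., 309.]), array([592.,  84., 311.])]
scene 156 [array([573., -22., 298.]), array([579.,  27., 307.]), array([586.,  82., 312.])]
shift rows 2 each [-0.0021, -0.001, 0.1346] total [-0.0042, -0.0021, 0.2693]
```

Request:
{"name": "apply_moves", "arguments": {"series": "0 0 0.08 0 -0.1;0 0 0.08 0 -0.1;0 0 0.06 0 -0.1;0 0 0.035 0 -0.1;0 0 0 0 -0.1", "squeeze": 40}}

```text
time: 41.25
tool_pos: [583.2, 31.0, 269.6]
tcp_rot: [-179.7, 0.0, 87.5]
ft_force: [0.7, -0.3, -0.4]
finger_gap: 46.7
grip_force: 0.0
```

Request:
{"name": "apply_moves", "arguments": {"series": "0 0 0 0 -0.1;0 0 0 0 0.3;0 0 0 0 0.5;0 0 0 0 1;0 0 0 0 1"}}

```text
time: 41.67
tool_pos: [584.8, 30.3, 274.9]
tcp_rot: [179.9, -0.0, 87.4]
ft_force: [-4.1, 1.4, 6.0]
finger_gap: 12.2
grip_force: 39.3
```

Request:
{"name": "apply_moves", "arguments": {"series": "0 0 0 0 1;0 0 0 0 1;0 0 0 0 1"}}

```text
time: 41.92
tool_pos: [584.8, 30.3, 274.9]
tcp_rot: [179.9, -0.0, 87.4]
ft_force: [-3.5, 0.9, 5.3]
finger_gap: 12.0
grip_force: 39.3
```

```bash
python3 - <<'E'
from h import *
s=sense(); print(s['tool_pos'],s['tcp_rot'],s['finger_gap'],s['grip_force'],s['ft_force'])
p=s['tool_pos'];off=304-p[2]  # bar height above TCP
a0=np.arctan2(304-103,np.hypot(727-p[0],0)); r=np.hypot(727-p[0],201); print('angle',np.degrees(a0),'r',r,'off',off)
A=np.radians(np.r_[np.degrees(a0):1.5:16j]); x=-r*np.cos(A); z=r*np.sin(A)
for i in range(15): print('%.4f %.4f'%((x[i+1]-x[i])/300,-(z[i+1]-z[i])/300),end='; ')
E
```

```text
[584.77750756  30.32291433 274.87273615] [ 1.79891311e+02 -1.19360001e-02  8.73968459e+01] 12.02604734775835 39.293137192726135 [-3.54635756  0.8586811   5.27915425]
angle 54.717745304831396 r 246.22801903323952 off 29.12726385048802
-0.0406 0.0306; -0.0386 0.0331; -0.0365 0.0354; -0.0342 0.0376; -0.0318 0.0396; -0.0293 0.0415; -0.0267 0.0433; -0.0239 0.0448; -0.0211 0.0462; -0.0182 0.0474; -0.0153 0.0485; -0.0122 0.0493; -0.0091 0.0500; -0.0060 0.0505; -0.0029 0.0507;
```

Request:
{"name": "apply_moves", "arguments": {"series": "0 -0.0203 0.0153 0 1;0 -0.0203 0.0153 0 1;0 -0.0193 0.0165 0 1;0 -0.0193 0.0165 0 1;0 -0.0182 0.0177 0 1"}}

```text
time: 42.33
tool_pos: [555.1, 31.8, 249.0]
tcp_rot: [179.9, -0.0, 87.4]
ft_force: [1.2, 1.4, 1.7]
finger_gap: 12.5
grip_force: 40.9
```

Request:
{"name": "apply_moves", "arguments": {"series": "0 -0.0182 0.0177 0 1;0 -0.0171 0.0188 0 1;0 -0.0171 0.0188 0 1;0 -0.0159 0.0198 0 1;0 -0.0159 0.0198 0 1"}}

```text
time: 42.75
tool_pos: [529.7, 32.9, 219.3]
tcp_rot: [180.0, -0.0, 87.4]
ft_force: [6.4, 4.0, -2.8]
finger_gap: 12.3
grip_force: 41.0
```

```bash
cat >> h.py <<'E'
def bar():
    d=snap('wrist'); P=cloud(d); X,Y,Z=[P[...,i] for i in range(3)]; s=sense(); p=s['tool_pos']
    m=(abs(X-p[0])<14)&(Y>p[1]+18)&(Y<p[1]+50)&(abs(Z-p[2]-29)<40)&(d['frame'].max(-1)<110)
    print(s['tool_pos'].round(1),s['finger_gap'].round(1),s['ft_force'].round(1),'bar',m.sum(),np.percentile(P[m],[5,50,95],axis=0).round(0).tolist() if m.any() else '')
E
python3 -c "from h import *; bar()"
```

```text
Traceback (most recent call last):
  File "h.py", line 42, in bar
    print(s['tool_pos'].round(1),s['finger_gap'].round(1),s['ft_force'].round(1),'bar',m.sum(),np.percentile(P[m],[5,50,95],axis=0).round(0).tolist() if m.any() else '')
                                 ^^^^^^^^^^^^^^^^^^^^^
AttributeError: 'float' object has no attribute 'round'
```

Request:
{"name": "apply_moves", "arguments": {"series": "0 -0.0147 0.0208 0 1;0 -0.0147 0.0208 0 1;0 -0.0133 0.0216 0 1;0 -0.0133 0.0216 0 1;0 -0.012 0.0224 0 1"}}

```text
time: 43.22
tool_pos: [509.5, 33.9, 187.6]
tcp_rot: [180.0, -0.0, 87.4]
ft_force: [-0.6, 5.2, 1.1]
finger_gap: 12.0
grip_force: 40.3
```

Request:
{"name": "apply_moves", "arguments": {"series": "0 -0.012 0.0224 0 1;0 -0.0105 0.0231 0 1;0 -0.0105 0.0231 0 1;0 -0.0091 0.0237 0 1;0 -0.0091 0.0237 0 1"}}

```text
time: 43.63
tool_pos: [494.4, 34.7, 152.9]
tcp_rot: [179.9, -0.0, 87.4]
ft_force: [5.0, 4.2, -1.6]
finger_gap: 12.4
grip_force: 39.3
```

```bash
sed -i "s/s\['finger_gap'\].round(1)/round(s['finger_gap'],1)/" h.py; python3 -c "from h import *; bar()"
```

```text
[493.7  34.7 151.3] 12.5 [ 9.2  4.  -4.1] bar 2554 [[490.0, 54.0, 184.0], [496.0, 70.0, 187.0], [502.0, 83.0, 189.0]]
```

Request:
{"name": "apply_moves", "arguments": {"series": "0 -0.005 0.0243 0 1;0 -0.005 0.0243 0 1;0 -0.004 0.0247 0 1;0 -0.004 0.0247 0 1;0 -0.003 0.025 0 1"}}

```text
time: 44.1
tool_pos: [485.2, 35.1, 114.7]
tcp_rot: [-179.7, -0.0, 87.4]
ft_force: [-8.6, 4.4, 0.9]
finger_gap: 12.3
grip_force: 40.8
```

Request:
{"name": "apply_moves", "arguments": {"series": "0 -0.002 0.025 0 1;0 -0.002 0.02 0 1;0 -0.001 0.018 0 1;0 0 0.012 0 1;0 0 0 0 1"}}

```text
time: 44.52
tool_pos: [482.5, 35.2, 90.9]
tcp_rot: [-179.5, -0.0, 87.4]
ft_force: [-7.6, 5.8, -2.7]
finger_gap: 12.2
grip_force: 40.9
```

```bash
python3 -c "from h import *; bar()"
```

```text
[482.5  35.2  91.1] 12.3 [-8.1  5.6 -2.3] bar 2643 [[478.0, 55.0, 122.0], [484.0, 70.0, 126.0], [490.0, 84.0, 128.0]]
```

Request:
{"name": "apply_moves", "arguments": {"series": "0 -0.002 0.012 0 1;0 -0.002 0.012 0 1;0 0 0.008 0 1;0 0 0 0 1"}}

```text
time: 44.9
tool_pos: [482.1, 35.2, 81.9]
tcp_rot: [-179.6, -0.0, 87.4]
ft_force: [-4.6, 4.8, -3.1]
finger_gap: 11.7
grip_force: 41.0
```

Request:
{"name": "apply_moves", "arguments": {"series": "0 0 0.008 0 1;0 0 0.006 0 1;0 0 0 0 1;0 0 0 0 1"}}

```text
time: 45.23
tool_pos: [482.1, 35.2, 80.0]
tcp_rot: [-179.6, -0.0, 87.4]
ft_force: [-15.9, 5.5, 16.4]
finger_gap: 11.9
grip_force: 43.3
```

```bash
python3 -c "from h import *; bar()"
```

```text
[482.1  35.2  80. ] 12.2 [-16.9   6.   16.7] bar 2668 [[477.0, 55.0, 112.0], [483.0, 70.0, 116.0], [490.0, 84.0, 118.0]]
```

Request:
{"name": "apply_moves", "arguments": {"series": "0 0.006 -0.008 0 1;0 0 0 0 1;0 0 0 0 0.5;0 0 0 0 0.3;0 0 0 0 0.1"}}

```text
time: 45.7
tool_pos: [486.9, 34.2, 82.3]
tcp_rot: [-180.0, 0.0, 87.4]
ft_force: [1.4, 1.6, 0.5]
finger_gap: 37.9
grip_force: 0.0
```

Request:
{"name": "apply_moves", "arguments": {"series": "0 0 0 0 0.1;0 0 0 0 0.1;0 0 -0.05 0 0.1;0 0 -0.1 0 0.1;0 0 -0.12 0 0.1"}}

```text
time: 46.12
tool_pos: [485.1, 34.6, 162.0]
tcp_rot: [-179.7, 0.0, 87.4]
ft_force: [1.2, -0.1, -0.0]
finger_gap: 38.6
grip_force: 0.0
```

Request:
{"name": "apply_moves", "arguments": {"series": "0 0 -0.12 0 1;0 0 -0.12 0 1;0 0 -0.12 0 1;0 0 -0.08 0 1;0 0 0 0 1"}}

```text
time: 46.53
tool_pos: [489.8, 34.4, 302.8]
tcp_rot: [179.4, 0.0, 87.4]
ft_force: [0.5, -0.4, 0.5]
finger_gap: 0.2
grip_force: 0.0
```

```bash
python3 - <<'E'
from h import *
s=sense(); print(s['tool_pos'],s['finger_gap'],s['ft_force'])
for n in('wrist','scene'):
    d=snap(n,n+'18'); P=cloud(d); X,Y,Z=[P[...,i] for i in range(3)]
    for nm,(x,y) in dict(front=(550,30),mid=(627,28),back=(700,25),bar=(482,34)).items():
        m=(np.hypot(X-x,Y-y)<12)&(Z<180); print(n,nm,m.sum(),np.percentile(Z[m],[50,95]).round(1) if m.any() else '')
    hsv=cv2.cvtColor(d['frame'],cv2.COLOR_BGR2HSV); b=(abs(hsv[...,0]-112)<12)&(hsv[...,1]>130)&(Z>180)&(Z<260)&(Y<-60)&(Y>-200)&(X>480)&(X<660); print(n,'lever',b.sum(),np.percentile(P[b],[3,50,97],axis=0).round().tolist() if b.any() else '')
E
```

```text
[489.84332917  34.43325341 302.8279567 ] 0.2392704647016385 [ 0.45387856 -0.43565437  0.54914612]
wrist front 394 [112.9 114. ]
wrist mid 395 [113.1 114.3]
wrist back 385 [113.  114.2]
wrist bar 320 [116.1 117.9]
wrist lever 0 
scene front 62 [111.6 115.6]
scene mid 27 [114.2 116. ]
scene back 22 [113.8 116. ]
scene bar 71 [  4.  118.2]
scene lever 9 [[559.0, -156.0, 226.0], [563.0, -138.0, 229.0], [571.0, -114.0, 239.0]]
```

Request:
{"name": "apply_moves", "arguments": {"series": "-0.1056 0.0548 0 0 1;-0.1056 0.0548 0 0 1;-0.1056 0.0548 0 0 1;-0.1056 0.0548 0 0 1;-0.1056 0.0548 0 0 1"}}

```text
time: 47.05
tool_pos: [561.7, -128.7, 293.2]
tcp_rot: [-179.8, -0.0, 87.4]
ft_force: [0.9, 0.3, -0.4]
finger_gap: 0.2
grip_force: 0.0
```

Request:
{"name": "apply_moves", "arguments": {"series": "0 0 0 0 1;0 0 0 0 1;0 0 0 0 1"}}

```text
time: 47.3
tool_pos: [561.3, -127.0, 293.6]
tcp_rot: [-179.8, -0.1, 87.4]
ft_force: [-0.4, 0.2, 0.3]
finger_gap: 0.3
grip_force: 0.0
```

```bash
cat >> h.py <<'E'
def lever(ns=('wrist','scene','top')):
    for n in ns:
        d=snap(n); P=cloud(d); X,Y,Z=[P[...,i] for i in range(3)]
        hsv=cv2.cvtColor(d['frame'],cv2.COLOR_BGR2HSV); b=(abs(hsv[...,0]-112)<12)&(hsv[...,1]>130)&(Z>120)&(Z<260)&(Y<-60)&(Y>-200)&(X>450)&(X<660); print(n,'lever',b.sum(),np.percentile(P[b],[3,50,97],axis=0).round().tolist() if b.any() else '')
    s=sense(); print(s['tool_pos'].round(1),s['ft_force'].round(1))
E
python3 -c "from h import *; lever()"
```

```text
wrist lever 2 [[563.0, -105.0, 234.0], [563.0, -104.0, 235.0], [563.0, -103.0, 235.0]]
scene lever 14 [[561.0, -155.0, 224.0], [566.0, -126.0, 230.0], [573.0, -98.0, 241.0]]
top lever 3 [[563.0, -122.0, 233.0], [563.0, -117.0, 233.0], [565.0, -114.0, 237.0]]
[ 561.7 -126.1  295.3] [ 0.1 -0.2 -0.4]
```

Request:
{"name": "apply_moves", "arguments": {"series": "0 0.013 0.06 0 1;0 0 0.07 0 1;0 0 0.07 0 1;0 0 0.03 0 1;0 0 0 0 1"}}

```text
time: 47.87
tool_pos: [564.3, -126.1, 223.8]
tcp_rot: [-179.7, -0.1, 87.5]
ft_force: [0.1, 0.6, -0.0]
finger_gap: -0.0
grip_force: 0.0
```

Request:
{"name": "apply_moves", "arguments": {"series": "0 0 0 0 1;0 0 0.015 0 1;0 -0.015 0.02 0 1;0 -0.02 0.025 0 1;0 0 0 0 1"}}

```text
time: 48.28
tool_pos: [553.6, -127.1, 209.5]
tcp_rot: [-179.9, 0.0, 87.4]
ft_force: [-8.7, 1.1, 12.3]
finger_gap: 0.1
grip_force: 6.5
```

```bash
python3 -c "from h import *; lever(('scene','wrist'))"
```

```text
scene lever 15 [[551.0, -155.0, 220.0], [555.0, -118.0, 225.0], [562.0, -95.0, 233.0]]
wrist lever 2 [[555.0, -97.0, 226.0], [555.0, -97.0, 226.0], [555.0, -96.0, 226.0]]
[ 554.7 -127.2  210.5] [-8.3  1.7 11.3]
```

Request:
{"name": "apply_moves", "arguments": {"series": "0 -0.01 0.03 0 1;0 -0.016 0.03 0 1;0 -0.018 0.03 0 1;0 -0.016 0.03 0 1;0 0 0 0 1"}}

```text
time: 48.8
tool_pos: [528.0, -125.7, 171.2]
tcp_rot: [-178.9, -0.0, 87.4]
ft_force: [-45.5, 3.4, 24.6]
finger_gap: 0.0
grip_force: 20.3
```

```bash
python3 -c "from h import *; lever(('scene','wrist'))"
```

```text
scene lever 9 [[527.0, -154.0, 182.0], [530.0, -137.0, 186.0], [536.0, -107.0, 194.0]]
wrist lever 4 [[530.0, -112.0, 189.0], [530.0, -106.0, 189.0], [530.0, -105.0, 190.0]]
[ 528.4 -125.8  171.8] [-46.7   3.8  24.3]
```

Request:
{"name": "apply_moves", "arguments": {"series": "0 -0.02 0 0 1;0 -0.02 0 0 1;0 0 0 0 1"}}

```text
time: 49.15
tool_pos: [524.6, -125.8, 173.7]
tcp_rot: [180.0, 0.0, 87.4]
ft_force: [-8.4, -0.3, 7.4]
finger_gap: 0.3
grip_force: 5.8
```

```bash
python3 -c "from h import *; lever(('scene','wrist'))"
```

```text
scene lever 2 [[535.0, -149.0, 193.0], [538.0, -144.0, 199.0], [541.0, -139.0, 205.0]]
wrist lever 1 [[534.0, -106.0, 197.0], [534.0, -106.0, 197.0], [534.0, -106.0, 197.0]]
[ 524.7 -125.9  173.8] [-10.2   0.3   9. ]
```

Request:
{"name": "apply_moves", "arguments": {"series": "0 -0.03 -0.02 0 1;0 0 -0.08 0 1;0 0 -0.12 0 1;0 0 -0.12 0 1;0 0.08 -0.05 0 0"}}

```text
time: 49.67
tool_pos: [540.7, -127.0, 296.8]
tcp_rot: [179.6, 0.2, 87.4]
ft_force: [-1.3, -0.6, 1.7]
finger_gap: 10.7
grip_force: 0.0
```

Request:
{"name": "apply_moves", "arguments": {"series": "0 0.09 0 0 -0.1;0 0 0 0 -0.1;0 0 0 0 -0.1;0 0 0 0 -0.1;0 0 0 0 -0.1"}}

```text
time: 50.08
tool_pos: [566.8, -127.5, 289.4]
tcp_rot: [-180.0, -0.0, 87.4]
ft_force: [0.4, 0.1, -0.4]
finger_gap: 47.1
grip_force: 0.0
```

```bash
python3 - <<'E'
from h import *
lever()
d=snap('wrist'); P=cloud(d); X,Y,Z=[P[...,i] for i in range(3)]; f=d['frame'].astype(int)
b=(f[...,0]>f[...,2]+25)&(Z>205)&(Z<250)&(Y<-80)&(Y>-170)&(X>530)&(X<610); print(b.sum(),np.percentile(P[b],[3,50,97],axis=0).round().tolist() if b.any() else '')
d=snap('top'); P=cloud(d); X,Y,Z=[P[...,i] for i in range(3)]; f=d['frame'].astype(int)
b=(f[...,0]>f[...,2]+25)&(Z>205)&(Z<250)&(Y<-80)&(Y>-170)&(X>530)&(X<610); print(b.sum(),np.percentile(P[b],[3,50,97],axis=0).round().tolist() if b.any() else '')
E
```

```text
wrist lever 6 [[562.0, -148.0, 235.0], [562.0, -145.0, 235.0], [565.0, -99.0, 236.0]]
scene lever 11 [[562.0, -153.0, 226.0], [567.0, -130.0, 232.0], [573.0, -100.0, 240.0]]
top lever 1 [[563.0, -126.0, 233.0], [563.0, -126.0, 233.0], [563.0, -126.0, 233.0]]
[ 567.  -127.6  289.8] [-0.5 -0.1  0.3]
2268 [[562.0, -152.0, 232.0], [570.0, -121.0, 238.0], [579.0, -94.0, 240.0]]
46 [[563.0, -125.0, 231.0], [569.0, -117.0, 236.0], [577.0, -106.0, 240.0]]
```

```bash
python3 - <<'E'
from h import *
for n in('wrist','scene','top'):
    d=snap(n); P=cloud(d); X,Y,Z=[P[...,i] for i in range(3)]
    m=(X>583)&(X<640)&(Y>-170)&(Y<-88)&(Z>150)&(Z<228); print(n,m.sum(),np.percentile(P[m],[3,50,97],axis=0).round().tolist() if m.any() else '')
    h=np.histogram(Y[m],bins=range(-170,-85,10)); print(h[0])
go(570.5,-127,202)
E
```

```text
wrist 1067 [[584.0, -132.0, 156.0], [608.0, -124.0, 191.0], [637.0, -120.0, 220.0]]
[  0   0   0 120 884  63   0   0]
scene 60 [[587.0, -134.0, 153.0], [611.0, -130.0, 172.0], [635.0, -123.0, 204.0]]
[ 0  0  0 31 29  0  0  0]
top 12 [[585.0, -122.0, 196.0], [592.0, -120.0, 206.0], [603.0, -118.0, 219.0]]
[0 0 0 0 5 7 0 0]
shift rows 3 each [0.0008, 0.0035, 0.0975] total [0.0023, 0.0105, 0.2924]
```

Request:
{"name": "apply_moves", "arguments": {"series": "0 0.02 0 0 1;0 0 0 0 1;0 0 0 0 1;0 0 0.06 0 1;0 0 0.06 0 1"}}

```text
time: 50.9
tool_pos: [574.5, -128.1, 254.6]
tcp_rot: [179.8, 0.0, 87.4]
ft_force: [-0.3, 0.5, -1.0]
finger_gap: 0.2
grip_force: 0.0
```

Request:
{"name": "apply_moves", "arguments": {"series": "0 0 0.06 0 1;0 0 0.04 0 1;0 0 0 0 1;0 0 0 0 1"}}

```text
time: 51.23
tool_pos: [573.0, -127.7, 223.0]
tcp_rot: [-179.9, -0.0, 87.4]
ft_force: [-0.1, -0.7, 1.1]
finger_gap: -0.0
grip_force: 0.0
```

Request:
{"name": "apply_moves", "arguments": {"series": "0 0 0.01 0 1;0 -0.024 0.025 0 1;0 -0.024 0.025 0 1;0 -0.02 0.028 0 1;0 0 0 0 1"}}

```text
time: 51.65
tool_pos: [552.3, -127.2, 198.2]
tcp_rot: [180.0, 0.0, 87.4]
ft_force: [-4.1, -0.7, 6.0]
finger_gap: 0.1
grip_force: 3.3
```

```bash
cat >> h.py <<'E'
def lev2(n='wrist'):
    d=snap(n); P=cloud(d); X,Y,Z=[P[...,i] for i in range(3)]; f=d['frame'].astype(int)
    b=(f[...,0]>f[...,2]+25)&(Z>125)&(Z<250)&(Y<-80)&(Y>-170)&(X>490)&(X<610); print(n,b.sum(),np.percentile(P[b],[3,50,97],axis=0).round().tolist() if b.any() else ''); s=sense(); print(s['tool_pos'].round(1),s['ft_force'].round(1))
E
python3 -c "from h import *; lev2();lev2('scene')"
```

```text
wrist 2357 [[543.0, -120.0, 209.0], [552.0, -105.0, 217.0], [560.0, -93.0, 219.0]]
[ 552.8 -127.3  198.8] [-4.6  0.3  7.5]
scene 139 [[541.0, -154.0, 206.0], [546.0, -126.0, 215.0], [555.0, -95.0, 221.0]]
[ 553.3 -127.3  199.4] [-3.8  0.4  7.5]
```

Request:
{"name": "apply_moves", "arguments": {"series": "0 -0.024 0.04 0 1;0 -0.015 0.032 0 1;0 -0.015 0.032 0 1;0 -0.009 0.034 0 1;0 0 0 0 1"}}

```text
time: 52.17
tool_pos: [534.0, -126.4, 155.8]
tcp_rot: [180.0, 0.0, 87.4]
ft_force: [-1.3, -1.0, 3.5]
finger_gap: 0.2
grip_force: 2.0
```

```bash
python3 -c "from h import *; lev2()"
```

```text
wrist 2368 [[524.0, -120.0, 167.0], [532.0, -104.0, 174.0], [540.0, -92.0, 177.0]]
[ 534.4 -126.4  156.8] [-4.1 -0.8  4.6]
```

Bar axis is at about 168 mm, and the stop is at 146. I'll continue to the stop.

Request:
{"name": "apply_moves", "arguments": {"series": "0 -0.008 0.034 0 1;0 -0.004 0.03 0 1;0 -0.001 0.02 0 1;0 0 0 0 1"}}

```text
time: 52.55
tool_pos: [531.6, -126.6, 134.5]
tcp_rot: [179.8, 0.1, 87.4]
ft_force: [-11.2, 1.7, 19.7]
finger_gap: 0.2
grip_force: 9.4
```

Request:
{"name": "apply_moves", "arguments": {"series": "0 0 0.01 0 1;0 0 0.01 0 1;0 0 0 0 1;0 0 0 0 1"}}

```text
time: 52.88
tool_pos: [531.7, -126.7, 132.7]
tcp_rot: [179.8, 0.1, 87.4]
ft_force: [-27.2, 5.8, 49.2]
finger_gap: 0.0
grip_force: 24.8
```

```bash
python3 -c "from h import *; lev2()"
```

```text
wrist 2423 [[520.0, -120.0, 145.0], [528.0, -104.0, 152.0], [537.0, -92.0, 154.0]]
[ 531.7 -126.7  132.7] [-27.7   5.2  49.2]
```

Request:
{"name": "apply_moves", "arguments": {"series": "0 0 -0.03 0 1;0 0.005 -0.05 0 1;0 0.01 -0.06 0 1;0 0.02 -0.07 0 1;0 0.02 -0.1 0 1"}}

```text
time: 53.35
tool_pos: [546.8, -126.3, 218.0]
tcp_rot: [-180.0, -0.0, 87.4]
ft_force: [1.0, 0.5, -0.6]
finger_gap: 0.1
grip_force: 0.0
```

Request:
{"name": "apply_moves", "arguments": {"series": "0 0 -0.12 0 1;0 0 -0.12 0 1;0 0 -0.05 0 1;0 0 0 0 1;0 0 0 0 1"}}

```text
time: 53.77
tool_pos: [548.0, -126.8, 306.7]
tcp_rot: [179.8, 0.1, 87.4]
ft_force: [-0.3, 1.0, -1.4]
finger_gap: -0.1
grip_force: 0.0
```

```bash
python3 - <<'E'
from h import *
lev2(); lev2('scene')
for n in('scene','top'):
    d=snap(n); P=cloud(d); X,Y,Z=[P[...,i] for i in range(3)]
    for nm,(x,y,r) in dict(front=(550,50,15),back=(690,60,15),bar=(482,34,9)).items():
        m=(np.hypot(X-x,Y-y)<r)&(Z<180); print(n,nm,m.sum(),np.percentile(Z[m],[50,95]).round(1) if m.any() else '')
    m=(np.hypot(X-567,Y-399)<45)&(Z>25); print('bottle',P[m].mean(0).round(),Z[m].max().round())
a=dict(np.load('pics/top0.npz'))['frame'].astype(int); b=d['frame'].astype(int)
for nm,r in dict(decoy=(slice(250,292),slice(316,360)),strips=(slice(160,200),slice(382,418)),benchR=(slice(200,262),slice(375,440))).items(): print(nm,(np.abs(a-b).max(-1)[r]>40).sum())
E
```

```text
wrist 1996 [[562.0, -152.0, 232.0], [570.0, -121.0, 238.0], [578.0, -94.0, 240.0]]
[ 547.1 -126.6  304.7] [-0.1  0.3 -0.7]
scene 146 [[560.0, -155.0, 226.0], [565.0, -126.0, 235.0], [574.0, -96.0, 240.0]]
[ 546.6 -126.4  303.4] [ 0.8 -0.4 -1.1]
scene front 92 [110.9 115.6]
scene back 35 [114.5 116. ]
scene bar 44 [108.8 119.8]
bottle [552. 383.  95.] 168.0
top front 79 [110.5 114.2]
top back 73 [110.7 114.2]
top bar 40 [110.2 117.5]
bottle [560. 385. 111.] 169.0
decoy 332
strips 584
benchR 558
```

```bash
python3 -c "from bench import hand_in; print(hand_in())"
```

```text
the job is handed in; nothing more can be done
None
```

I handed the job in after about 54 s of robot time: the bottle is upright in its tray, both clamps found on the bench are in the basket, and the lid is lowered shut. With the lid shut, the lever went to its stop and sprang back; an earlier push slipped off part-way, also with the lid shut.

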